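# Hang the tool caddy at the potter's bench

## Task

Take the S-hook from the low wooden rest and hang it by its upper curl on the tall steel stand's bar, lowering it gently and sliding it lightly along the bar until it drops into the bar's one groove; let go of it there. Then hang the small metal caddy upright by its wire bail from the hook's lower curl and let it hang still, with the hook still in the groove. Never push anything against the stand, or the caddy against the hook, with more than 25 N, and leave the pots and tools lying about undisturbed.

Things in the scene. Friction and masses are not known exactly. Their poses are not given: they have to be found in the camera images.
- hook: dark steel S-hook of 8 mm wire in its x-z plane, 0.12 kg, z up when hanging; it swings freely. Origin: centre of the upper curl. Both curls: half circles of 20 mm radius to the wire's centre (16 inside). Upper curl opens downward, its tip at x +20 ends 10 mm below the origin. The shank runs (x, z): (-20, 0), (-20, -32), (20, -63), (20, -95) mm.
- hook_low (a point): centre of the hook's lower curl, 95 mm below the hook's origin. This curl opens upward; its free tip at x -20 mm ends 10 mm above this point. The caddy's bail lying in it has its centreline 13 mm below this point.
- hook_tab (a point): a point in the flat thumb tab on the hook's crown, 45 mm above the hook's origin. The tab is 16 mm in x, 10 mm thick in y, from 24 to 54 mm above the hook's origin. Grasp it from above across its 10 mm, fingertips not below 24 mm over the hook's origin (a bar lies below).
- rest: fixed low wooden rest where the hook starts, x as its x; base 110 x 130 mm; origin on the table under its middle. Its steel bar, 12 mm thick, runs along y at 165 mm height between posts 100 mm apart; two collars 18 mm across keep the hook at mid-length. To take it off, lift the hook 35 mm, then draw it off to -x.
- stand: fixed tall steel stand: posts at y -135 and +135 mm, 18 mm thick, feet 8 mm high; a steel bar 18 mm thick along y at 275 mm height, 380 mm long, clamped in the posts, overhangs them. Nothing stands above the bar. Origin on the table midway between the posts, x away from the robot. The bar has one groove all round: 12 mm wide, square shoulders, neck 11 mm thick, so a hook sinks 3.5 mm.
- stand_bar (a point): point on the bar's axis midway between the posts, NOT at the groove: the bar is clamped elsewhere each time and its groove lies anywhere within 35 mm of this point, either way along y; its place is not measured, so look or feel for it. The hook's origin is 7 mm below this height when riding on the full bar, 10.5 mm when in the groove. Axes as the stand.
- caddy: small rigid open tool caddy of sheet metal, 80 x 80 x 50 mm high, walls 3 mm, 0.18 to 0.35 kg, standing on the table. Origin: centre of its underside. A stiff wire bail, 6 mm thick, that does not fold stands over it in its y-z plane: legs at y -38 and +38 mm rise to 76 mm, then slope in to a flat crown 18 mm long in y, 108 mm above the underside.
- caddy_grip (a point): middle of the caddy's wooden grip, which sticks out from its front wall (x -40 to -90 mm from the caddy's origin), 12 mm thick in y, from 26 to 50 mm above the underside. This point is 68 mm in front (-x) of the origin and 38 mm above the underside. Pinch it from above across its 12 mm.
- caddy_bail (a point): middle of the bail's crown on the wire's centreline, 108 mm above the underside, 3 mm in front (-x) of the caddy's origin; hung at this point the caddy hangs level.
- cup: bystander: white cup 76 mm across, 75 mm high, origin under its centre
- bowl: bystander: grey bowl 130 mm across, 55 mm high, origin under its centre
- jar: bystander: brown jar 72 mm across, 90 mm high, origin under its centre
- brush: bystander: brush lying on the table between the task's things, along its x
- rib: bystander: flat wooden rib 100 x 50 x 8 mm lying under the stand's bar
- bat: bystander: small wooden board 100 x 100 x 12 mm
- dish: bystander: low white dish 110 mm across, 22 mm high

How it is judged:
On the way:
1. the S-hook hangs by its upper curl in the groove of the stand's bar and is let go of, before the caddy is hung on it (z of hook in the frame of stand_bar between -0.014 and -0.0088 m and x of hook in the frame of stand_bar between -0.009 and 0.009 m and y of hook in the frame of stand_bar between -0.06 and 0.06 m and contact force between each of the fingers, caddy and hook below 0.05 N), for 0.2 s.
At the end, for the whole second after the job is handed in: Hook in the bar's groove: upper curl's centre 8.8-14 mm below the bar's axis, within 9 mm sideways, 60 mm of mid-span. Caddy's weight on the lower curl by its bail (crown within 22 mm of the curl's centre), off the table, upright within 0.3 rad; both at rest (under 0.06 m/s) (z of hook in the frame of stand_bar between -0.014 and -0.0088 m and x of hook in the frame of stand_bar between -0.009 and 0.009 m and y of hook in the frame of stand_bar between -0.06 and 0.06 m and distance between caddy_bail and hook_low below 0.022 m and contact force between caddy and hook above 0.9 N and angle between caddy's own z axis and vertical below 0.3 rad and height (world z) of caddy above 0.025 m and linear speed of each of caddy, hook below 0.06 m/s); the robot touches nothing.
It fails at once if the hook is pressed against the stand with more than 25 N (contact force between hook and stand above 25 N).
It fails at once if the hook is pressed with more than 25 N by the caddy (contact force between caddy and hook above 25 N).
It fails at once if the stand is pressed with more than 25 N by the gripper or the caddy (contact force between any of the arm, the fingers, caddy and stand above 25 N).
It fails at once if a bystander is moved by more than 30 mm (distance of any of cup, bowl, jar, brush, rib, bat, dish from where it was at the start of the episode above 0.03 m).
It also fails if it takes over 72 s, if anything falls off the work surface, if the arm or the gripper's body presses on something with over 40 N, if the wrist force passes 120 N, or if a joint passes its speed limit or range.

## Robot

A 7-joint arm with a two-finger parallel gripper is mounted at the origin on the work surface. World frame = base frame: x ahead of the robot, y to its left, z up, the work surface at z = 0. Lengths are in m, angles in rad, forces in N, time in s.
With the tool pointing down it reaches from about 0.4 to 0.85 m from the base axis. Payload 4.5 kg.
Tool frame: the origin (TCP) lies on the centre line of the jaws, within the pads' length; the fingertips stand 14 mm ahead of it and the grasp point (between the pads) lies 5 mm behind it; y points along the fingers, z is the direction in which the jaws open and shut, and the axes are right-handed (so a half turn about y gives the same grasp; the last joint's range is limited). The gripper opens to 88 mm and grips with 3 to 60 N. Pads are 18 mm wide; open, the fingers measure 123 mm over their backs; the gripper's body (75 mm by 187 mm) begins 45 mm behind the grasp point.
Start: joints at [1.298, 0.689, -0.195, 1.565, 0.157, 0.902, -0.215], TCP at [0.189, -0.596, 0.253] pointing down, gripper open.
Joint ranges: [-3.01, 3.01], [-0.46, 2.08], [-1.47, 1.51], [0.13, 2.56], [-1, 4.14], [0.04, 2.09], [-2.66, 2.66]. Speed limits (rad/s): [2.57, 2.57, 3.14, 3.14, 3.14, 3.14, 3.14].

## Interface

Orientations are given as a unit quaternion [x, y, z, w].
In Python, from plant import get_state, imaging, job gives the robot as it stands.
- The arm moves only by the tool send_rows, never from a script. Its argument "motion" is a list that holds one entry, the list of rows, each a list of 7 numbers: the turn, a rotation vector about the tool's x, y, z scaled (see below), then the shift along the tool's x, y, z scaled (see below), then the gripper's target within -1 to 1 (shut at 1, half-way at 0, fully open at -1). In form: [[[rx, ry, rz, tx, ty, tz, gripper], ...]]. A call has exactly 5 rows; each row shifts and turns the commanded pose from where the row before left it, along the tool's axes as they then stand; what a row does not reach is not made up. The controller multiplies each number of a shift by 0.02 m and each number of a turn by 0.08 rad. A row lasts 1/12 s, in which the tool goes at most 41.7 mm and 7.16 degrees, less where a joint would pass 70% of its speed; a pose out of reach is approached as far as the arm can. A call with a number of a shift or a turn outside -1 to 1 is refused whole. A call with a gripper value outside its range is refused whole. The fingers move at their own pace and stop on an object; "force" is the grip in N (left out, the last holds). Time passes only in rows, so rows that do not move let the fingers close, or fill a call up. It gives the time, the measured TCP pose, the force and the opening at its end, in the units of the state.
- get_state(): the state, without advancing time (a new reading comes with each control period).
- imaging.snapshot(name): name is "scene" or "top" or "wrist"; returns a dict with "img" (384x512x3 uint8, red, green, blue), "camera_matrix" (3x3 intrinsics, pixels), "R" (3x3) and "t" (3): a world point X has camera coordinates R X + t; the wrist camera has in their place "hand_eye" (4x4, takes a point from camera to tool coordinates, whose origin is the TCP and whose axes are the tool frame's). Camera axes: x right, y down, z forward; pixel columns grow to the right and rows downward; lengths in m; the calibration is good to about 2 mm. A picture is of the moment at which its call begins: read the wrist's pose just before it. There is no depth.
- job.finish_job(): hands the job in, once; it reports no verdict.
The state is a dict: "clock": time; "q": joint angles; "qd": joint speeds; "joint_torque": joint torques, N m; "tool_pos": TCP position; "eef_rot": TCP orientation; "contact_force": force on the tool from outside, world axes, zero at the start; "moment": the same for the moment, N m; "opening": opening from 0.0 (shut) to 1.0 (fully open).
Only numpy, scipy, OpenCV 4.12 (cv2) and the standard library are available. Lean on these libraries where they do the work, as an engineer would, in place of code of your own. Each camera call takes 0.05 s, during which the arm holds its last target.

## Working session

There is one attempt and no reset: what is moved stays moved. The work goes in short steps, Python scripts to look and compute and a tool call to move; the robot and the scene stay as the last step left them, time stands still between calls to the robot, and variables do not carry over. Pictures are saved under pics/ and viewed, and the job is handed in when it is done.

Besides the shell and the picture viewer there is one more tool, called after "Request:" in YAML: its name, and indented under it one key for each argument. send_rows: Moves the arm, as the interface text tells. Its arguments: {"type":"object","properties":{"motion":{"type":"array"},"force":{"type":"number"}},"required":["motion"]}

```bash
ls; mkdir -p pics; python3 - <<'E'
from plant import get_state, imaging, job
import cv2,numpy as np
s=get_state();print({k:np.round(v,3).tolist() for k,v in s.items()})
for n in("scene","top","wrist"):
    d=imaging.snapshot(n);cv2.imwrite(f"pics/{n}0.png",d["img"][:,:,::-1])
    np.savez(f"{n}0.npz",**d)
    print(n,{k:np.round(v,4).tolist() for k,v in d.items() if k!="img"})
E
```

```text
pics
{'clock': 0.0, 'q': [1.298, 0.69, -0.195, 1.566, 0.157, 0.903, -0.215], 'qd': [0.001, -0.0, 0.001, 0.0, -0.002, 0.001, -0.002], 'joint_torque': [0.0, -52.756, -1.267, -15.343, -0.053, 0.007, 0.0], 'tool_pos': [0.189, -0.595, 0.252], 'eef_rot': [-0.108, 0.699, -0.698, 0.108], 'contact_force': [-0.015, -0.218, 0.641], 'moment': [0.033, -0.014, 0.03], 'opening': 1.0}
scene {'camera_matrix': [[385.5321, 0.0, 253.331], [0.0, 385.5321, 194.3502], [0.0, 0.0, 1.0]], 'R': [[0.1117, 0.9937, -0.0022], [0.616, -0.071, -0.7845], [-0.7798, 0.0862, -0.6201]], 't': [-0.0613, -0.2125, 1.4799]}
top {'camera_matrix': [[350.0341, 0.0, 254.6658], [0.0, 350.0341, 190.2692], [0.0, 0.0, 1.0]], 'R': [[0.0254, -0.9996, 0.0099], [-0.99, -0.0265, -0.1384], [0.1387, -0.0063, -0.9903]], 't': [-0.0176, 0.6073, 1.0071]}
wrist {'camera_matrix': [[270.2664, 0.0, 258.5912], [0.0, 270.2664, 193.9175], [0.0, 0.0, 1.0]], 'hand_eye': [[0.001, 0.9534, 0.3018, -0.0765], [0.0014, -0.3018, 0.9534, -0.1328], [1.0, -0.0005, -0.0016, 0.0004], [0.0, 0.0, 0.0, 1.0]]}
```

View pics/scene0.png

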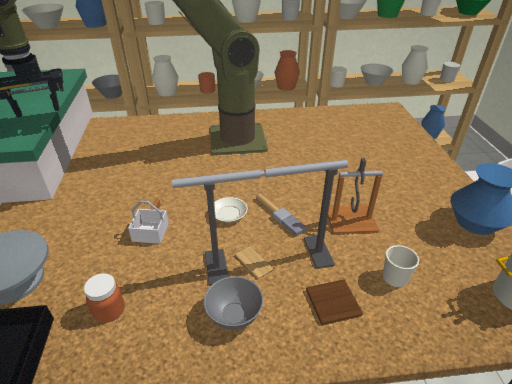

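View pics/top0.png

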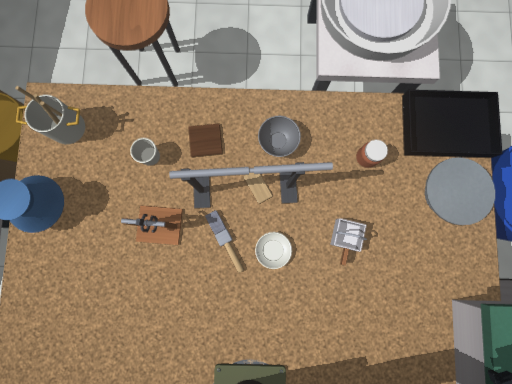

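View pics/wrist0.png

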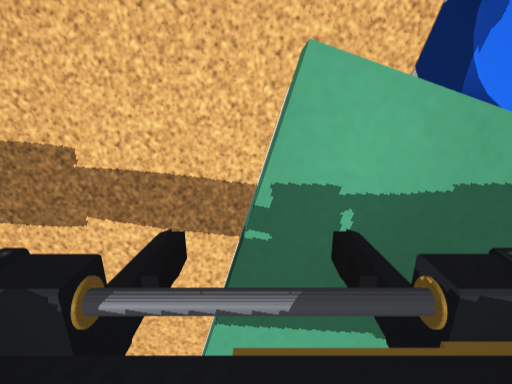

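The scene image shows the stand bar from (175,183) to (347,167), the hook and rest at (360,190), and the caddy at (150,225). The top view matches. Next I'll zoom in.

```bash
python3 - <<'E'
import cv2
a=cv2.imread("pics/top0.png");s=cv2.imread("pics/scene0.png")
def c(im,x0,y0,x1,y1,n,k):
    cv2.imwrite(n,cv2.resize(im[y0:y1,x0:x1],None,fx=k,fy=k,interpolation=cv2.INTER_CUBIC))
c(a,110,190,210,260,"pics/t_rest.png",7)
c(a,160,150,340,215,"pics/t_stand.png",4.4)
c(a,310,200,390,275,"pics/t_cad.png",7)
c(s,160,150,400,270,"pics/s_stand.png",3.3)
E
```

```text
(no output)
```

View pics/t_rest.png

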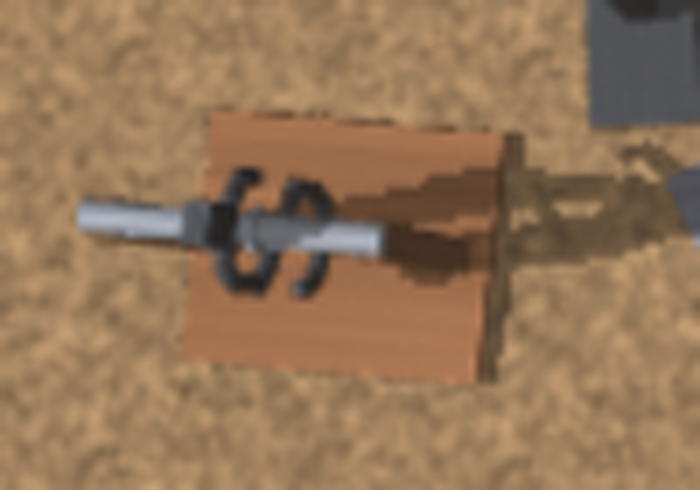

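View pics/t_stand.png

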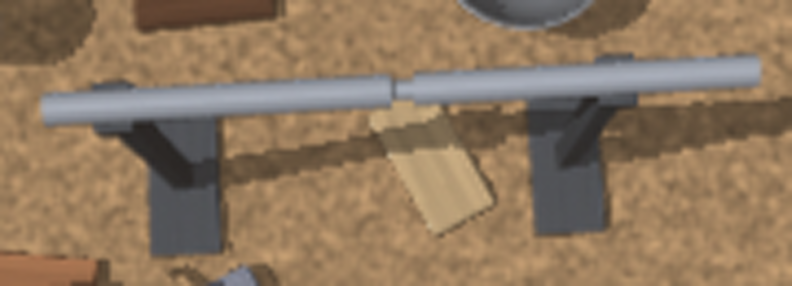

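View pics/t_cad.png

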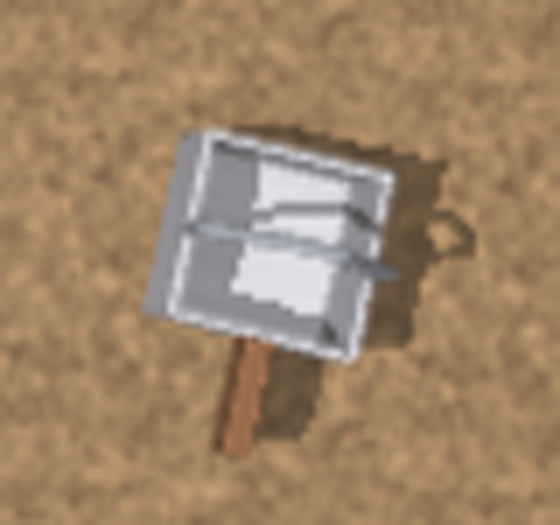

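View pics/s_stand.png

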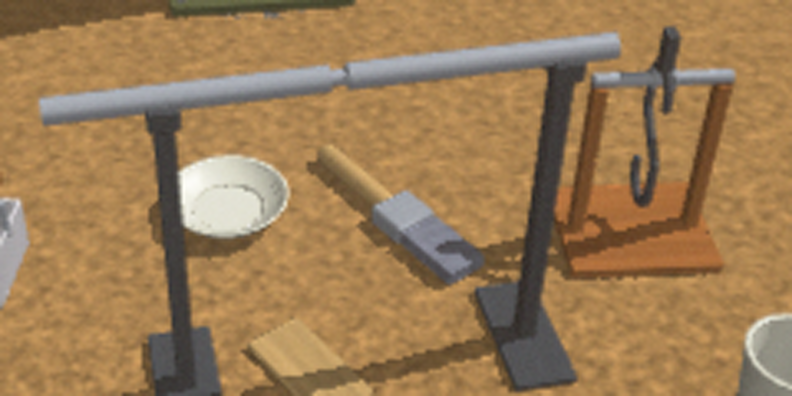

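```bash
cat > h.py <<'E'
import numpy as np
def load(n): return np.load(n+".npz")
def ray(d,uv):
    K,R,t=d["camera_matrix"],d["R"],d["t"]
    c=-R.T@t; v=R.T@np.linalg.solve(K,[uv[0],uv[1],1.]); return c,v/np.linalg.norm(v)
def plane(d,uv,z):
    c,v=ray(d,uv); return c+v*(z-c[2])/v[2]
def proj(d,X):
    p=d["camera_matrix"]@(d["R"]@np.asarray(X)+d["t"]); return p[:2]/p[2]
def tri(d1,u1,d2,u2):
    c1,a=ray(d1,u1);c2,b=ray(d2,u2)
    s=np.linalg.lstsq(np.c_[a,-b],c2-c1,rcond=None)[0]
    p,q=c1+s[0]*a,c2+s[1]*b; return (p+q)/2,np.linalg.norm(p-q)
E
python3 - <<'E'
from h import *
T=load("top0");S=load("scene0")
f=lambda x,y,x0,y0,k:((x+.5)/k+x0-.5,(y+.5)/k+y0-.5)
tr=lambda x,y:f(x,y,110,190,7); ts=lambda x,y:f(x,y,160,150,4.4); tc=lambda x,y:f(x,y,310,200,7); ss=lambda x,y:f(x,y,160,150,3.3)
r=lambda a:np.round(a,4)
print("bar top L,R,groove",[r(plane(T,ts(*p),.275)) for p in((42,110),(760,72),(402,90))])
print("bar scene L,R,groove",[r(plane(S,ss(*p),.275)) for p in((42,111),(619,47),(342,76))])
print("restbar top",[r(plane(T,tr(*p),.165)) for p in((80,217),(385,240))])
print("restbar scene",[r(plane(S,ss(*p),.165)) for p in((593,80),(734,77))])
print("base top",[r(plane(T,tr(*p),.012)) for p in((210,112),(505,133),(475,382),(185,358))])
print("tab",[r(plane(S,ss(672,32),.209)),r(plane(T,tr(210,222),.209))])
print("cad rim",[r(plane(T,tc(*p),.05)) for p in((205,133),(393,178),(352,360),(170,315))])
print("bail",[r(plane(T,tc(*p),.108)) for p in((285,243),)],"grip end",r(plane(T,tc(235,452),.05)),r(plane(T,tc(255,345),.05)))
E
```

```text
bar top L,R,groove [array([0.6065, 0.2003, 0.275 ]), array([ 0.6376, -0.1817,  0.275 ]), array([0.6226, 0.0095, 0.275 ])]
bar scene L,R,groove [array([ 0.6376, -0.1778,  0.275 ]), array([0.6093, 0.2025, 0.275 ]), array([0.6214, 0.0139, 0.275 ])]
restbar top [array([0.5014, 0.3447, 0.165 ]), array([0.4958, 0.2311, 0.165 ])]
restbar scene [array([0.4949, 0.2336, 0.165 ]), array([0.5037, 0.3464, 0.165 ])]
base top [array([0.5552, 0.3485, 0.012 ]), array([0.5493, 0.2195, 0.012 ]), array([0.4416, 0.2266, 0.012 ]), array([0.4487, 0.3517, 0.012 ])]
tab [array([0.4991, 0.289 , 0.209 ]), array([0.499 , 0.2824, 0.209 ])]
cad rim [array([ 0.5288, -0.2522,  0.05  ]), array([ 0.512 , -0.3313,  0.05  ]), array([ 0.436 , -0.3127,  0.05  ]), array([ 0.4526, -0.2369,  0.05  ])]
bail [array([ 0.4825, -0.2691,  0.108 ])] grip end [ 0.3972 -0.2636  0.05  ] [ 0.4412 -0.2723  0.05  ]
```

The groove is at about (0.622, 0.0115) with stand yaw +0.08. The hook is at about (0.499, 0.288) with yaw −0.05. The caddy is at about (0.482, −0.283) with yaw −0.22.

```bash
cat > go.py <<'E'
import sys,numpy as np
from scipy.spatial.transform import Rotation as Ro
from plant import get_state
def tgt(yaw,pitch=0): return Ro.from_matrix(Ro.from_euler('z',yaw).as_matrix()@np.array([[1,0,0],[0,0,1],[0,-1,0]]).astype(float))
s=get_state();R=Ro.from_quat(s["eef_rot"]);p=np.array(s["tool_pos"])
print("t",round(float(s["clock"]),2),"p",np.round(p,4),"F",np.round(s["contact_force"],2),"M",np.round(s["moment"],3),"op",round(float(s["opening"]),3))
M=R.as_matrix();print("x axis",np.round(M[:,0],3),"y",np.round(M[:,1],3),"yaw",round(float(np.arctan2(M[1,0],M[0,0])),4))
if len(sys.argv)>4:
    x,y,z,yaw=map(float,sys.argv[1:5]);T=tgt(yaw)
    dr=(R.inv()*T).as_rotvec();d=np.array([x,y,z])-p
    print("turn units total",np.round(dr/.08,2));print("shift units: now-frame",np.round(R.inv().apply(d)/.02,2),"after-turn frame",np.round(T.inv().apply(d)/.02,2))
E
python3 go.py .45 -.25 .33 -.05
```

```text
t 0.15 p [ 0.1886 -0.5954  0.2521] F [-0.03  0.07 -0.39] M [-0.011 -0.031 -0.028] op 0.999
x axis [-0.953 -0.302  0.   ] y [-0.001  0.001 -1.   ] yaw -2.8347
turn units total [ 1.000e-02 -3.481e+01 -2.000e-02]
shift units: now-frame [-17.68  -3.88 -12.52] after-turn frame [12.19 -3.89 17.9 ]
```

```bash
cat > pl.py <<'E'
# pl.py n dec  x y z yaw [x y z yaw ...]: plan n rows per waypoint, rounded
import sys,numpy as np
from scipy.spatial.transform import Rotation as Ro
from plant import get_state
from go import tgt
a=sys.argv; ns=[int(k) for k in a[1].split(",")]; dec=int(a[2]); W=np.array(list(map(float,a[3:]))).reshape(-1,4)
s=get_state();R=Ro.from_quat(s["eef_rot"]);p=np.array(s["tool_pos"])
for w,n in zip(W,ns):
    T=tgt(w[3])
    for i in range(n):
        k=n-i
        dr=(R.inv()*T).as_rotvec(); 
        if np.linalg.norm(dr)>2.0 and dr[1]>0: dr=dr-dr/np.linalg.norm(dr)*2*np.pi
        t=np.clip(np.round(dr/k/.08,dec),-1,1); d=np.clip(np.round(R.inv().apply((w[:3]-p)/k)/.02,dec),-1,1)
        # controller: shift along axes as they stand
        p=p+R.apply(d*.02); R=R*Ro.from_rotvec(t*.08)
        print((t+0).tolist()+(d+0).tolist())
    print("-> ",np.round(p,4),"yaw err",np.round((R.inv()*T).as_rotvec(),3))
E
sed -i 's/^s=get_state/if __name__=="__main__":\n  pass\ns=get_state/' go.py
python3 - <<'E'
t=open('go.py').read()
h,b=t.split('if __name__=="__main__":\n  pass\n')
open('go.py','w').write(h+'if __name__=="__main__":\n'+''.join('  '+l+'\n' for l in b.splitlines()))
E
python3 pl.py 20,20 1 .42 -.2 .34 -1.3 .48 .288 .30 -.05
```

```text
[0.0, -1.0, 0.0, -0.9, -0.2, -0.8]
[0.0, -1.0, 0.0, -0.9, -0.2, -0.7]
[0.0, -1.0, 0.0, -1.0, -0.2, -0.6]
[0.0, -1.0, 0.0, -1.0, -0.2, -0.5]
[0.0, -0.9, 0.0, -1.0, -0.2, -0.5]
[0.0, -1.0, 0.0, -1.0, -0.2, -0.4]
[0.0, -0.9, 0.0, -1.0, -0.2, -0.3]
[0.0, -1.0, 0.0, -1.0, -0.2, -0.2]
[0.0, -0.9, 0.0, -1.0, -0.2, -0.1]
[0.0, -1.0, 0.0, -1.0, -0.2, 0.0]
[0.0, -0.9, 0.0, -1.0, -0.2, 0.1]
[0.0, -1.0, 0.0, -1.0, -0.2, 0.1]
[0.0, -0.9, 0.0, -1.0, -0.2, 0.2]
[0.0, -1.0, 0.0, -1.0, -0.3, 0.3]
[0.0, -0.9, 0.0, -1.0, -0.2, 0.4]
[0.0, -1.0, 0.0, -1.0, -0.3, 0.5]
[0.0, -0.9, 0.0, -1.0, -0.2, 0.7]
[0.0, -1.0, 0.0, -1.0, -0.3, 0.7]
[0.0, -0.9, 0.0, -1.0, -0.2, 0.9]
[0.0, -1.0, 0.0, -1.0, -0.3, 1.0]
->  [ 0.4237 -0.2154  0.3405] yaw err [ 0.     0.001 -0.001]
[0.0, -0.8, 0.0, -1.0, 0.1, 0.5]
[0.0, -0.8, 0.0, -1.0, 0.1, 0.5]
[0.0, -0.8, 0.0, -1.0, 0.1, 0.6]
[0.0, -0.8, 0.0, -1.0, 0.1, 0.7]
[0.0, -0.8, 0.0, -1.0, 0.1, 0.8]
[0.0, -0.8, 0.0, -1.0, 0.1, 0.8]
[0.0, -0.8, 0.0, -0.9, 0.1, 0.9]
[0.0, -0.8, 0.0, -0.9, 0.1, 0.9]
[0.0, -0.8, 0.0, -0.8, 0.1, 1.0]
[0.0, -0.8, 0.0, -0.8, 0.1, 1.0]
[0.0, -0.8, 0.0, -0.7, 0.1, 1.0]
[0.0, -0.8, 0.0, -0.6, 0.1, 1.0]
[0.0, -0.8, 0.0, -0.5, 0.1, 1.0]
[0.0, -0.7, 0.0, -0.5, 0.1, 1.0]
[0.0, -0.8, 0.0, -0.4, 0.1, 1.0]
[0.0, -0.7, 0.0, -0.3, 0.1, 1.0]
[0.0, -0.8, 0.0, -0.2, 0.1, 1.0]
[0.0, -0.7, 0.0, -0.1, 0.1, 1.0]
[0.0, -0.8, 0.0, 0.1, 0.1, 1.0]
[0.0, -0.7, 0.0, 0.2, 0.2, 1.0]
->  [0.4743 0.2423 0.2991] yaw err [-0.001 -0.001 -0.001]
```

Request:
send_rows:
  motion:
    - [[0,-1,0,-0.9,-0.2,-0.8,-1],[0,-1,0,-0.9,-0.2,-0.7,-1],[0,-1,0,-1,-0.2,-0.6,-1],[0,-1,0,-1,-0.2,-0.5,-1],[0,-0.9,0,-1,-0.2,-0.5,-1]]

```text
clock: 0.57
tool_pos: [0.2478, -0.4958, 0.2727]
eef_rot: [-0.243, 0.664, -0.664, 0.244]
contact_force: [0.3, -0.1, 0.2]
opening: 1.0
```

Request:
send_rows:
  motion:
    - [[0,-1,0,-1,-0.2,-0.4,-1],[0,-0.9,0,-1,-0.2,-0.3,-1],[0,-1,0,-1,-0.2,-0.2,-1],[0,-0.9,0,-1,-0.2,-0.1,-1],[0,-1,0,-1,-0.2,0,-1]]

```text
clock: 0.98
tool_pos: [0.2989, -0.4066, 0.2929]
eef_rot: [-0.366, 0.605, -0.605, 0.366]
contact_force: [0.6, 0.0, 0.8]
opening: 0.996
```

Request:
send_rows:
  motion:
    - [[0,-0.9,0,-1,-0.2,0.1,-1],[0,-1,0,-1,-0.2,0.1,-1],[0,-0.9,0,-1,-0.2,0.2,-1],[0,-1,0,-1,-0.3,0.3,-1],[0,-0.9,0,-1,-0.2,0.4,-1]]

```text
clock: 1.4
tool_pos: [0.3533, -0.3187, 0.3152]
eef_rot: [0.473, -0.526, 0.526, -0.473]
contact_force: [0.1, 0.2, 0.1]
opening: 0.996
```

Request:
send_rows:
  motion:
    - [[0,-1,0,-1,-0.3,0.5,-1],[0,-0.9,0,-1,-0.2,0.7,-1],[0,-1,0,-1,-0.3,0.7,-1],[0,-0.9,0,-1,-0.2,0.9,-1],[0,-1,0,-1,-0.3,1,-1]]

```text
clock: 1.82
tool_pos: [0.4243, -0.2144, 0.3409]
eef_rot: [0.564, -0.426, 0.426, -0.564]
contact_force: [0.3, 0.3, -0.4]
opening: 1.002
```

```bash
python3 go.py; python3 -c "
from plant import get_state;print(get_state()['q'])"; python3 pl.py 20,5 1 .47 .25 .30 -.05 .47 .288 .27 -.05
```

```text
t 1.82 p [ 0.4243 -0.2144  0.3409] F [ 0.35  0.28 -0.39] M [-0.023 -0.166  0.001] op 1.002
x axis [ 0.273 -0.962  0.   ] y [-0.001 -0.    -1.   ] yaw -1.2941
[ 0.83912241  0.43914582 -0.69739178  1.85942629  0.33915385  0.96482063
  0.26858374]
[0.0, -0.8, 0.0, -1.0, 0.1, 0.4]
[0.0, -0.8, 0.0, -1.0, 0.1, 0.5]
[0.0, -0.8, 0.0, -1.0, 0.1, 0.6]
[0.0, -0.8, 0.0, -1.0, 0.1, 0.6]
[0.0, -0.8, 0.0, -1.0, 0.1, 0.7]
[0.0, -0.8, 0.0, -0.9, 0.1, 0.7]
[0.0, -0.8, 0.0, -0.9, 0.1, 0.8]
[0.0, -0.8, 0.0, -0.8, 0.1, 0.9]
[0.0, -0.8, 0.0, -0.7, 0.1, 0.9]
[0.0, -0.8, 0.0, -0.7, 0.1, 1.0]
[0.0, -0.8, 0.0, -0.6, 0.1, 1.0]
[0.0, -0.8, 0.0, -0.6, 0.1, 1.0]
[0.0, -0.7, 0.0, -0.5, 0.1, 1.0]
[0.0, -0.8, 0.0, -0.4, 0.1, 1.0]
[0.0, -0.7, 0.0, -0.3, 0.1, 1.0]
[0.0, -0.8, 0.0, -0.3, 0.1, 1.0]
[0.0, -0.7, 0.0, -0.2, 0.1, 1.0]
[0.0, -0.8, 0.0, -0.1, 0.1, 1.0]
[0.0, -0.7, 0.0, -0.1, 0.1, 1.0]
[0.0, -0.8, 0.0, 0.1, 0.1, 1.0]
->  [0.4679 0.2293 0.3007] yaw err [ 0.     0.004 -0.001]
[0.0, 0.0, 0.0, 0.0, 0.3, 0.6]
[0.0, 0.0, 0.0, 0.0, 0.3, 0.6]
[0.0, 0.0, 0.0, 0.0, 0.3, 0.6]
[0.0, 0.0, 0.0, 0.0, 0.3, 0.6]
[0.0, 0.0, 0.0, 0.0, 0.3, 0.5]
->  [0.4706 0.2872 0.2707] yaw err [ 0.     0.004 -0.001]
```

Request:
send_rows:
  motion:
    - [[0,-0.8,0,-1,0.1,0.4,-1],[0,-0.8,0,-1,0.1,0.5,-1],[0,-0.8,0,-1,0.1,0.6,-1],[0,-0.8,0,-1,0.1,0.6,-1],[0,-0.8,0,-1,0.1,0.7,-1]]

```text
clock: 2.23
tool_pos: [0.4361, -0.0999, 0.3308]
eef_rot: [0.625, -0.331, 0.331, -0.625]
contact_force: [0.2, 1.6, 0.0]
opening: 1.002
```

Request:
send_rows:
  motion:
    - [[0,-0.8,0,-0.9,0.1,0.7,-1],[0,-0.8,0,-0.9,0.1,0.8,-1],[0,-0.8,0,-0.8,0.1,0.9,-1],[0,-0.8,0,-0.7,0.1,0.9,-1],[0,-0.8,0,-0.7,0.1,1,-1]]

```text
clock: 2.65
tool_pos: [0.4478, 0.0175, 0.3208]
eef_rot: [0.67, -0.227, 0.227, -0.669]
contact_force: [0.3, -0.3, -0.1]
opening: 1.002
```

Request:
send_rows:
  motion:
    - [[0,-0.8,0,-0.6,0.1,1,-1],[0,-0.8,0,-0.6,0.1,1,-1],[0,-0.7,0,-0.5,0.1,1,-1],[0,-0.8,0,-0.4,0.1,1,-1],[0,-0.7,0,-0.3,0.1,1,-1]]

```text
clock: 3.07
tool_pos: [0.4576, 0.1288, 0.3107]
eef_rot: [0.696, -0.123, 0.123, -0.696]
contact_force: [0.1, 0.3, -0.1]
opening: 0.997
```

Request:
send_rows:
  motion:
    - [[0,-0.8,0,-0.3,0.1,1,-1],[0,-0.7,0,-0.2,0.1,1,-1],[0,-0.8,0,-0.1,0.1,1,-1],[0,-0.7,0,-0.1,0.1,1,-1],[0,-0.8,0,0.1,0.1,1,-1]]

```text
clock: 3.48
tool_pos: [0.4689, 0.2293, 0.3007]
eef_rot: [0.707, -0.016, 0.016, -0.707]
contact_force: [0.3, -1.2, 0.1]
opening: 1.005
```

Request:
send_rows:
  motion:
    - [[0,0,0,0,0.2,0.6,-1],[0,0,0,0,0.2,0.6,-1],[0,0,0,0,0.2,0.6,-1],[0,0,0,0,0.2,0.6,-1],[0,0,0,0,0,0.5,-1]]

```text
clock: 3.9
tool_pos: [0.4719, 0.2867, 0.2841]
eef_rot: [0.707, -0.018, 0.017, -0.707]
contact_force: [-0.5, 0.1, -0.5]
opening: 1.005
```

```bash
cat > wr.py <<'E'
import sys,numpy as np,cv2
from scipy.spatial.transform import Rotation as Ro
from plant import get_state,imaging
# saves images; wrist saved with world R,t
for n in sys.argv[2:]:
    s=get_state(); d=dict(imaging.snapshot(n))
    if n=="wrist":
        H=d["hand_eye"];A=np.eye(4);A[:3,:3]=Ro.from_quat(s["eef_rot"]).as_matrix();A[:3,3]=s["tool_pos"]
        W=np.linalg.inv(A@H);d["R"]=W[:3,:3];d["t"]=W[:3,3]
    np.savez(n+sys.argv[1]+".npz",**d);cv2.imwrite(f"pics/{n}{sys.argv[1]}.png",d["img"][:,:,::-1])
E
python3 go.py; python3 wr.py 1 wrist
```

```text
t 3.9 p [0.4719 0.2867 0.2841] F [-0.54  0.07 -0.49] M [ 0.084 -0.112 -0.02 ] op 1.005
x axis [ 0.999 -0.049 -0.001] y [-0.001 -0.001 -1.   ] yaw -0.0487
```

View pics/wrist1.png

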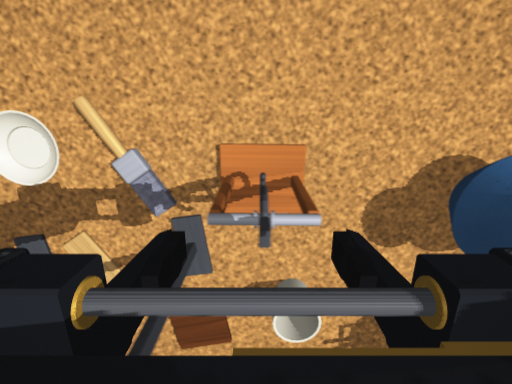

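```bash
python3 - <<'E'
import cv2
from h import *
d=load("wrist1");im=d["img"][:,:,::-1]
cv2.imwrite("pics/w1z.png",cv2.resize(im[135:255,200:330],None,fx=5,fy=5,interpolation=cv2.INTER_CUBIC))
for X in((.499,.288,.209),(.499,.288,.165)): print(proj(d,X))
for u in((209,218),(319.5,219.5)):print(plane(d,u,.165))
print(plane(d,(265,244),.209))
E
```

```text
[262.69175611 240.00012287]
[262.03964832 219.80720463]
[0.49438377 0.23483395 0.165     ]
[0.50154773 0.34582535 0.165     ]
[0.50288894 0.28980361 0.209     ]
```

View pics/w1z.png

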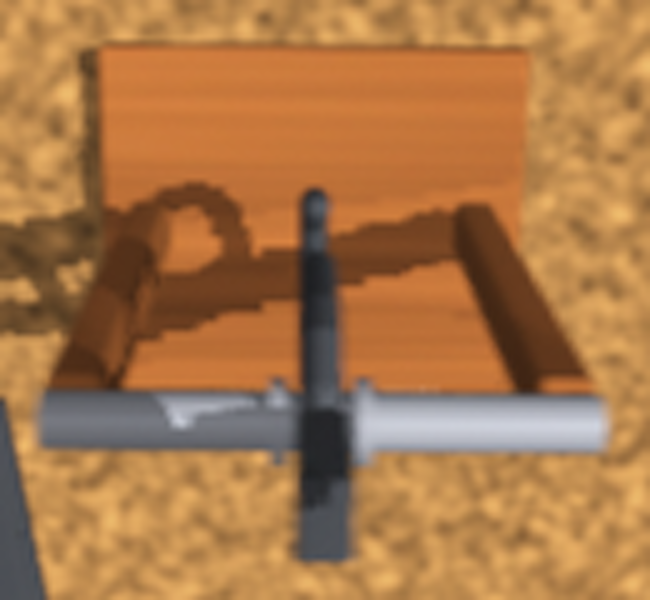

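```bash
python3 pl.py 5,5 2 .499 .2895 .23 -.06 .499 .2895 .195 -.06
```

```text
[-0.01, 0.03, 0.0, 0.27, 0.55, 0.02]
[-0.01, 0.03, 0.0, 0.27, 0.55, 0.02]
[0.0, 0.03, 0.0, 0.27, 0.55, 0.01]
[-0.01, 0.04, 0.0, 0.28, 0.54, 0.02]
[0.0, 0.03, -0.01, 0.27, 0.55, 0.02]
->  [0.4989 0.2896 0.23  ] yaw err [-0.  0.  0.]
[0.0, 0.0, 0.0, 0.0, 0.35, 0.0]
[0.0, 0.0, 0.0, 0.0, 0.35, 0.0]
[0.0, 0.0, 0.0, 0.0, 0.35, 0.0]
[0.0, 0.0, 0.0, 0.0, 0.35, 0.0]
[0.0, 0.0, 0.0, 0.0, 0.35, 0.0]
->  [0.4989 0.2896 0.195 ] yaw err [-0.  0.  0.]
```

Request:
send_rows:
  motion:
    - [[0,0.03,0,0.27,0.55,0.02,-0.4],[0,0.03,0,0.27,0.55,0.02,-0.4],[0,0.03,0,0.27,0.55,0.02,-0.4],[0,0.03,0,0.27,0.55,0.02,-0.4],[0,0.03,0,0.28,0.55,0.02,-0.4]]
  force: 20

```text
clock: 4.37
tool_pos: [0.5006, 0.285, 0.228]
eef_rot: [0.707, -0.023, 0.022, -0.706]
contact_force: [0.7, -0.3, -0.1]
opening: 0.704
```

Request:
send_rows:
  motion:
    - [[0,0,0,0,0.35,0,0],[0,0,0,0,0.35,0,0],[0,0,0,0,0.35,0,0],[0,0,0,0,0.35,0,0],[0,0,0,0,0.35,0,0]]

```text
clock: 4.78
tool_pos: [0.4997, 0.2863, 0.1943]
eef_rot: [-0.707, 0.022, -0.022, 0.707]
contact_force: [-0.2, -0.3, -0.2]
opening: 0.503
```

```bash
python3 go.py .499 .2895 .195 -.06; python3 wr.py 2 wrist
```

```text
t 4.78 p [0.4997 0.2863 0.1943] F [-0.24 -0.27 -0.21] M [ 0.039 -0.142  0.006] op 0.503
x axis [ 0.998 -0.062  0.   ] y [ 0.  0. -1.] yaw -0.0623
turn units total [-0.   -0.03  0.  ]
shift units: now-frame [-0.04 -0.04  0.16] after-turn frame [-0.04 -0.04  0.16]
```

View pics/wrist2.png

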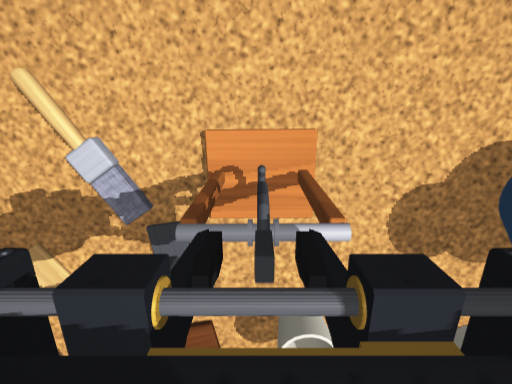

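The tab (col 264) sits between the fingers, slightly to the +y side, so I'll shift 3 mm and close.

Request:
send_rows:
  motion:
    - [[0,0,0,0,0,0.15,0],[0,0,0,0,0,0,0.8],[0,0,0,0,0,0,1],[0,0,0,0,0,0,1],[0,0,0,0,0,0,1]]
  force: 20

```text
clock: 5.25
tool_pos: [0.5002, 0.2893, 0.1951]
eef_rot: [-0.707, 0.022, -0.022, 0.707]
contact_force: [-1.4, -0.5, -0.0]
opening: 0.225
```

Request:
send_rows:
  motion:
    - [[0,0,0,0,0,0,1],[0,0,0,0,0,0,1],[0,0,0,0,0,0,1],[0,0,0,0,0,0,1],[0,0,0,0,0,0,1]]

```text
clock: 5.67
tool_pos: [0.5001, 0.2891, 0.1948]
eef_rot: [0.707, -0.022, 0.022, -0.707]
contact_force: [0.8, -0.2, 1.2]
opening: 0.112
```

```bash
python3 go.py .499 .2895 .195 -.06
```

```text
t 5.67 p [0.5001 0.2891 0.1948] F [ 0.81 -0.23  1.18] M [-0.023 -0.1    0.001] op 0.112
x axis [ 0.998 -0.063  0.   ] y [ 0. -0. -1.] yaw -0.0629
turn units total [-0.   -0.04  0.  ]
shift units: now-frame [-0.06 -0.01  0.02] after-turn frame [-0.06 -0.01  0.02]
```

Request:
send_rows:
  motion:
    - [[0,0,0,0,-0.2,0,1],[0,0,0,0,-0.4,0,1],[0,0,0,0,-0.4,0,1],[0,0,0,0,-0.4,0,1],[0,0,0,0,-0.4,0,1]]

```text
clock: 6.08
tool_pos: [0.5001, 0.2893, 0.2318]
eef_rot: [-0.707, 0.022, -0.022, 0.707]
contact_force: [0.3, -0.0, -1.3]
opening: 0.109
```

```bash
python3 go.py; python3 wr.py 3 scene
```

```text
t 6.08 p [0.5001 0.2893 0.2318] F [ 0.32 -0.02 -1.3 ] M [ 0.037 -0.16  -0.006] op 0.109
x axis [ 0.998 -0.063  0.   ] y [ 0.  0. -1.] yaw -0.0627
```

View pics/scene3.png

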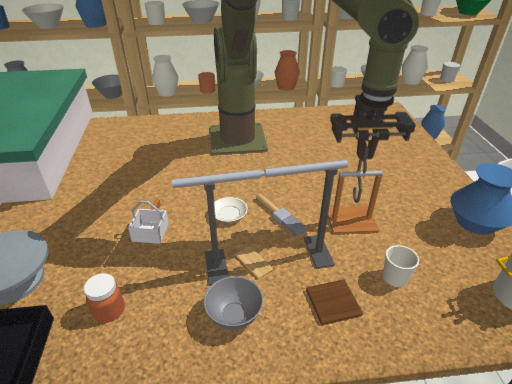

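```bash
python3 pl.py 5,20,5 1 .415 .2945 .25 -.06 .51 .01 .36 .08 .53 .004 .36 .08
```

```text
[0.0, 0.0, 0.0, -0.9, -0.2, 0.0]
[0.0, 0.0, 0.0, -0.8, -0.2, 0.0]
[0.0, 0.0, 0.0, -0.9, -0.1, 0.0]
[0.0, 0.0, 0.0, -0.8, -0.2, 0.0]
[0.0, 0.0, 0.0, -0.9, -0.1, 0.0]
->  [0.4148 0.2954 0.2492] yaw err [-0.002 -0.003  0.002]
[0.0, -0.1, 0.0, 0.3, -0.3, -0.7]
[0.0, -0.1, 0.0, 0.3, -0.3, -0.7]
[0.0, -0.1, 0.0, 0.3, -0.3, -0.7]
[0.0, -0.1, 0.0, 0.3, -0.3, -0.7]
[0.0, -0.1, 0.0, 0.3, -0.3, -0.7]
[0.0, -0.1, 0.0, 0.2, -0.3, -0.7]
[0.0, -0.1, 0.0, 0.2, -0.3, -0.7]
[0.0, -0.1, 0.0, 0.2, -0.3, -0.7]
[0.0, -0.1, 0.0, 0.2, -0.3, -0.7]
[0.0, -0.1, 0.0, 0.2, -0.3, -0.7]
[0.0, -0.1, 0.0, 0.2, -0.3, -0.7]
[0.0, -0.1, 0.0, 0.2, -0.3, -0.7]
[0.0, -0.1, 0.0, 0.2, -0.2, -0.7]
[0.0, -0.1, 0.0, 0.2, -0.3, -0.7]
[0.0, -0.1, 0.0, 0.2, -0.2, -0.7]
[0.0, -0.1, 0.0, 0.2, -0.3, -0.8]
[0.0, 0.0, 0.0, 0.2, -0.2, -0.8]
[0.0, -0.1, 0.0, 0.2, -0.3, -0.7]
[0.0, 0.0, 0.0, 0.2, -0.2, -0.8]
[0.0, -0.1, 0.0, 0.3, -0.3, -0.7]
->  [0.51   0.0101 0.3608] yaw err [-0.002  0.001  0.003]
[0.0, 0.0, 0.0, 0.2, 0.0, -0.1]
[0.0, 0.0, 0.0, 0.2, 0.0, -0.1]
[0.0, 0.0, 0.0, 0.2, 0.0, -0.1]
[0.0, 0.0, 0.0, 0.2, 0.0, 0.0]
[0.0, 0.0, 0.0, 0.2, 0.0, -0.1]
->  [0.5306 0.0037 0.3608] yaw err [-0.002  0.001  0.003]
```

Request:
send_rows:
  motion:
    - [[0,0,0,-0.9,-0.2,0,1],[0,0,0,-0.8,-0.2,0,1],[0,0,0,-0.9,-0.1,0,1],[0,0,0,-0.8,-0.2,0,1],[0,0,0,-0.9,-0.1,0,1]]

```text
clock: 6.55
tool_pos: [0.4138, 0.2947, 0.2474]
eef_rot: [-0.707, 0.022, -0.023, 0.707]
contact_force: [-0.5, 0.5, -1.7]
opening: 0.108
```

Request:
send_rows:
  motion:
    - [[0,-0.1,0,0.3,-0.3,-0.7,1],[0,-0.1,0,0.3,-0.3,-0.7,1],[0,-0.1,0,0.3,-0.3,-0.7,1],[0,-0.1,0,0.3,-0.3,-0.7,1],[0,-0.1,0,0.3,-0.3,-0.7,1]]

```text
clock: 6.97
tool_pos: [0.4411, 0.2226, 0.2774]
eef_rot: [0.707, -0.008, 0.008, -0.707]
contact_force: [-0.3, 0.1, 0.4]
opening: 0.112
```

Request:
send_rows:
  motion:
    - [[0,-0.1,0,0.2,-0.3,-0.7,1],[0,-0.1,0,0.2,-0.3,-0.7,1],[0,-0.1,0,0.2,-0.3,-0.7,1],[0,-0.1,0,0.2,-0.3,-0.7,1],[0,-0.1,0,0.2,-0.3,-0.7,1]]

```text
clock: 7.38
tool_pos: [0.4605, 0.1524, 0.3074]
eef_rot: [0.707, 0.006, -0.006, -0.707]
contact_force: [-0.0, 0.7, -1.1]
opening: 0.112
```

Request:
send_rows:
  motion:
    - [[0,-0.1,0,0.2,-0.3,-0.7,1],[0,-0.1,0,0.2,-0.3,-0.7,1],[0,-0.1,0,0.2,-0.2,-0.7,1],[0,-0.1,0,0.2,-0.3,-0.7,1],[0,-0.1,0,0.2,-0.2,-0.7,1]]

```text
clock: 7.8
tool_pos: [0.4829, 0.0832, 0.3336]
eef_rot: [0.707, 0.021, -0.02, -0.707]
contact_force: [0.3, 0.6, -1.3]
opening: 0.108
```

Request:
send_rows:
  motion:
    - [[0,-0.1,0,0.2,-0.3,-0.8,1],[0,0,0,0.2,-0.2,-0.8,1],[0,-0.1,0,0.2,-0.3,-0.7,1],[0,0,0,0.2,-0.2,-0.8,1],[0,-0.1,0,0.3,-0.3,-0.7,1]]

```text
clock: 8.22
tool_pos: [0.5094, 0.0083, 0.3591]
eef_rot: [0.707, 0.029, -0.029, -0.706]
contact_force: [-0.4, 0.0, -0.9]
opening: 0.116
```

Request:
send_rows:
  motion:
    - [[0,0,0,0.2,0,-0.1,1],[0,0,0,0.2,0,-0.1,1],[0,0,0,0.2,0,-0.1,1],[0,0,0,0.2,0,0,1],[0,0,0,0,0,0,1]]

```text
clock: 8.63
tool_pos: [0.5267, 0.0058, 0.3585]
eef_rot: [-0.706, -0.029, 0.029, 0.707]
contact_force: [-0.7, -0.8, -1.9]
opening: 0.107
```

```bash
python3 go.py; python3 wr.py 4 wrist scene top; python3 - <<'E'
import cv2
a=cv2.imread("pics/wrist4.png");b=cv2.imread("pics/scene4.png")[80:280,150:410]
cv2.imwrite("pics/s4z.png",cv2.resize(b,None,fx=3,fy=3,interpolation=cv2.INTER_CUBIC))
E
```

```text
t 8.63 p [0.5267 0.0058 0.3585] F [-0.7  -0.77 -1.93] M [ 0.043 -0.103 -0.034] op 0.107
x axis [0.997 0.082 0.   ] y [ 0.     0.001 -1.   ] yaw 0.0824
```

View pics/wrist4.png

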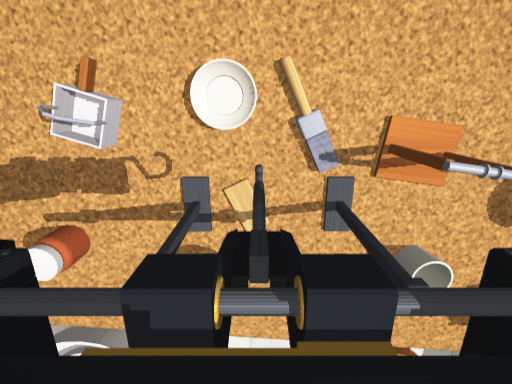

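View pics/s4z.png

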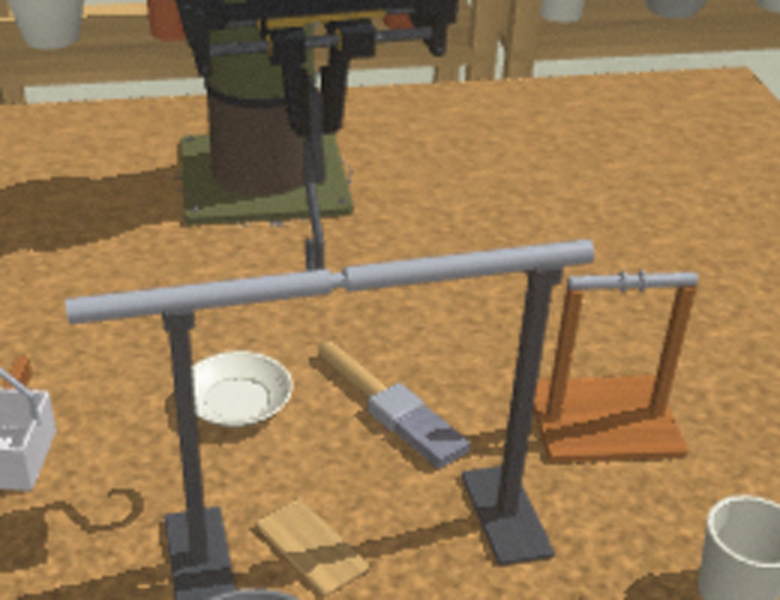

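```bash
python3 pl.py 5,5 2 .56 .018 .341 .08 .6215 .0225 .341 .08
```

```text
[0.0, 0.01, 0.0, 0.35, 0.18, 0.1]
[0.0, 0.01, 0.0, 0.35, 0.17, 0.1]
[0.0, 0.0, 0.0, 0.35, 0.18, 0.09]
[0.0, 0.01, 0.0, 0.35, 0.17, 0.1]
[0.0, 0.0, -0.01, 0.35, 0.18, 0.09]
->  [0.56   0.0179 0.341 ] yaw err [-0.  0.  0.]
[0.0, 0.0, 0.0, 0.62, 0.0, 0.0]
[0.0, 0.0, 0.0, 0.62, 0.0, 0.0]
[0.0, 0.0, 0.0, 0.62, 0.0, -0.01]
[0.0, 0.0, 0.0, 0.61, 0.0, 0.0]
[0.0, 0.0, 0.0, 0.62, 0.0, -0.01]
->  [0.6216 0.0225 0.341 ] yaw err [-0.  0.  0.]
```

Request:
send_rows:
  motion:
    - [[0,0,0,0.35,0.18,0.1,1],[0,0,0,0.35,0.18,0.1,1],[0,0,0,0.35,0.17,0.1,1],[0,0,0,0.35,0.18,0.1,1],[0,0,0,0.35,0.17,0.1,1]]

```text
clock: 9.2
tool_pos: [0.561, 0.018, 0.3405]
eef_rot: [-0.706, -0.029, 0.029, 0.707]
contact_force: [0.6, 0.8, -0.9]
opening: 0.109
```

Request:
send_rows:
  motion:
    - [[0,0,0,0,0,0,1],[0,0,0,0,0,0,1],[0,0,0,0,0,0,1],[0,0,0,0,0,0,1],[0,0,0,0,0,0,1]]

```text
clock: 9.62
tool_pos: [0.5601, 0.0174, 0.3414]
eef_rot: [0.707, 0.029, -0.029, -0.706]
contact_force: [0.8, 0.1, -1.1]
opening: 0.11
```

```bash
python3 go.py .6215 .0225 .341 .08; python3 wr.py 5 scene; python3 - <<'E'
import cv2
b=cv2.imread("pics/scene5.png")[80:280,150:410]
cv2.imwrite("pics/s5z.png",cv2.resize(b,None,fx=3,fy=3,interpolation=cv2.INTER_CUBIC))
E
```

```text
t 9.62 p [0.5601 0.0174 0.3414] F [ 0.77  0.06 -1.1 ] M [ 0.042 -0.139 -0.019] op 0.11
x axis [0.997 0.081 0.   ] y [ 0. -0. -1.] yaw 0.0811
turn units total [0.   0.01 0.  ]
shift units: now-frame [3.08 0.02 0.01] after-turn frame [3.08 0.02 0.01]
```

View pics/s5z.png

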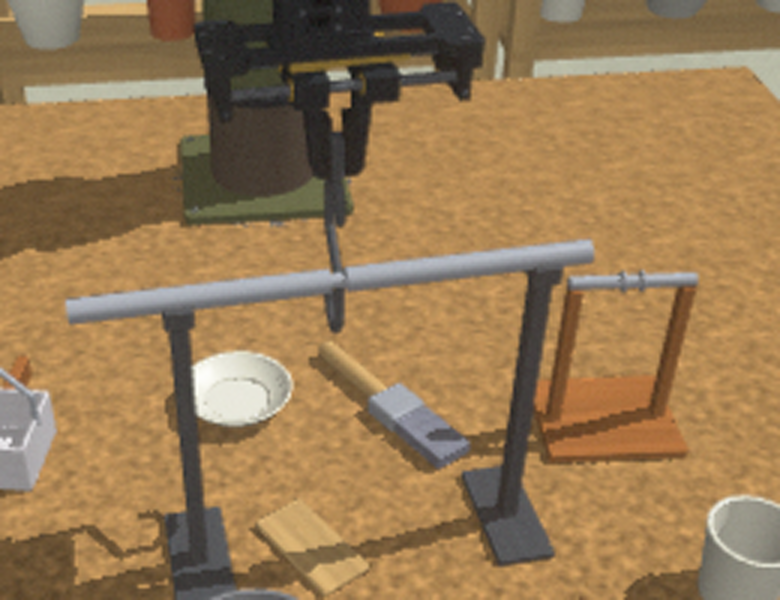

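Request:
send_rows:
  motion:
    - [[0,0,0,0.35,0,0,1],[0,0,0,0.35,0,0,1],[0,0,0,0.3,0,0,1],[0,0,0,0.3,0,0,1],[0,0,0,0.3,0,0,1]]
  force: 8

```text
clock: 10.08
tool_pos: [0.593, 0.0203, 0.341]
eef_rot: [-0.706, -0.029, 0.029, 0.707]
contact_force: [0.3, -0.3, -1.2]
opening: 0.113
```

Request:
send_rows:
  motion:
    - [[0,0,0,0.3,0,0,1],[0,0,0,0.3,0,0,1],[0,0,0,0.3,0,0,1],[0,0,0,0.3,0,0,1],[0,0,0,0.25,0,0,1]]

```text
clock: 10.5
tool_pos: [0.6217, 0.0226, 0.341]
eef_rot: [-0.707, -0.029, 0.029, 0.707]
contact_force: [0.0, 0.0, -1.2]
opening: 0.112
```

```bash
python3 go.py .6215 .0225 .341 .08; python3 wr.py 6 scene top; python3 - <<'E'
import cv2
b=cv2.imread("pics/scene6.png")[80:280,150:410]
cv2.imwrite("pics/s6z.png",cv2.resize(b,None,fx=3,fy=3,interpolation=cv2.INTER_CUBIC))
E
```

```text
t 10.5 p [0.6217 0.0226 0.341 ] F [ 0.01  0.05 -1.15] M [ 0.067 -0.132 -0.023] op 0.112
x axis [0.997 0.081 0.   ] y [ 0.  0. -1.] yaw 0.0811
turn units total [-0.    0.01  0.  ]
shift units: now-frame [-0.01  0.   -0.  ] after-turn frame [-0.01  0.   -0.  ]
```

View pics/s6z.png

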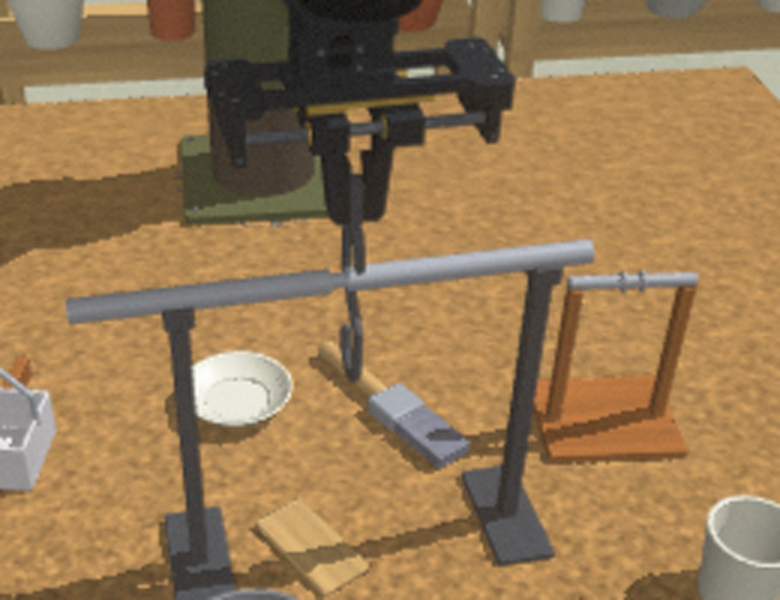

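Request:
send_rows:
  motion:
    - [[0,0,0,0,0.3,0,1],[0,0,0,0,0.3,0,1],[0,0,0,0,0.3,0,1],[0,0,0,0,0.25,0,1],[0,0,0,0,0.2,0,1]]

```text
clock: 11.02
tool_pos: [0.6206, 0.0222, 0.3131]
eef_rot: [0.707, 0.028, -0.029, -0.706]
contact_force: [0.2, 0.5, -1.1]
opening: 0.111
```

Request:
send_rows:
  motion:
    - [[0,0,0,0,0.05,0,1],[0,0,0,0,0.05,0,1],[0,0,0,0,0.05,0,1],[0,0,0,0,0.05,0,1],[0,0,0,0,0,0,1]]

```text
clock: 11.43
tool_pos: [0.6211, 0.0225, 0.3102]
eef_rot: [0.707, 0.029, -0.029, -0.706]
contact_force: [0.2, -0.9, -1.3]
opening: 0.111
```

```bash
python3 go.py
```

```text
t 11.43 p [0.6211 0.0225 0.3102] F [ 0.16 -0.94 -1.29] M [ 0.057 -0.127 -0.011] op 0.111
x axis [0.997 0.081 0.   ] y [ 0. -0. -1.] yaw 0.0812
```

Request:
send_rows:
  motion:
    - [[0,0,0,0,0.05,0,1],[0,0,0,0,0.05,0,1],[0,0,0,0,0.05,0,1],[0,0,0,0,0,0,1],[0,0,0,0,0,0,1]]

```text
clock: 11.85
tool_pos: [0.6213, 0.0227, 0.3083]
eef_rot: [0.707, 0.029, -0.028, -0.706]
contact_force: [-0.6, -1.0, 4.7]
opening: 0.115
```

Request:
send_rows:
  motion:
    - [[0,0,0,0,0,-0.05,1],[0,0,0,0,0,-0.1,1],[0,0,0,0,0,-0.1,1],[0,0,0,0,0,-0.05,1],[0,0,0,0,0,0,1]]

```text
clock: 12.27
tool_pos: [0.6225, 0.0171, 0.3078]
eef_rot: [-0.706, -0.03, 0.028, 0.707]
contact_force: [1.8, 2.6, 6.0]
opening: 0.111
```

Request:
send_rows:
  motion:
    - [[0,0,0,0,0,-0.05,1],[0,0,0,0,0,-0.05,1],[0,0,0,0,0,0,1],[0,0,0,0,0,0,1],[0,0,0,0,0,0,1]]

```text
clock: 12.68
tool_pos: [0.6211, 0.0134, 0.3061]
eef_rot: [0.707, 0.028, -0.029, -0.706]
contact_force: [0.3, -0.0, -0.7]
opening: 0.11
```

The force dropped to its free-hanging value at y≈0.0134, so the wire has reached the groove. I'll lower it the rest of the way.

Request:
send_rows:
  motion:
    - [[0,0,0,0,0.05,0,1],[0,0,0,0,0.05,0,1],[0,0,0,0,0.05,0,1],[0,0,0,0,0,0,1],[0,0,0,0,0,0,1]]

```text
clock: 13.1
tool_pos: [0.6218, 0.0135, 0.3047]
eef_rot: [0.707, 0.028, -0.028, -0.706]
contact_force: [-0.5, -4.2, 4.8]
opening: 0.115
```

```bash
python3 go.py
```

```text
t 13.1 p [0.6218 0.0135 0.3047] F [-0.52 -4.22  4.78] M [-0.842  0.213 -0.015] op 0.115
x axis [0.997 0.08  0.   ] y [ 0.001 -0.002 -1.   ] yaw 0.0801
```

Request:
send_rows:
  motion:
    - [[0,0,0,0,0,-0.05,1],[0,0,0,0,-0.03,-0.03,1],[0,0,0,0,0,0,1],[0,0,0,0,0,0,1],[0,0,0,0,0,0,1]]

```text
clock: 13.52
tool_pos: [0.6219, 0.0133, 0.3048]
eef_rot: [-0.706, -0.029, 0.029, 0.707]
contact_force: [-1.4, -1.7, 3.0]
opening: 0.116
```

```bash
python3 go.py
```

```text
t 13.52 p [0.6219 0.0133 0.3048] F [-1.42 -1.66  3.05] M [-0.223  0.022  0.022] op 0.116
x axis [0.997 0.081 0.   ] y [ 0.  0. -1.] yaw 0.0816
```

Good: seated in the groove. I'll release slowly, then raise.

Request:
send_rows:
  motion:
    - [[0,0,0,0,0,0,0.7],[0,0,0,0,0,0,0.6],[0,0,0,0,0,0,0.4],[0,0,0,0,0,0,0.2],[0,0,0,0,0,0,0]]

```text
clock: 13.93
tool_pos: [0.6218, 0.013, 0.3045]
eef_rot: [-0.706, -0.029, 0.029, 0.707]
contact_force: [0.2, 1.1, -0.7]
opening: 0.408
```

Request:
send_rows:
  motion:
    - [[0,0,0,0,-0.2,0,0],[0,0,0,0,-0.5,0,0],[0,0,0,0,-0.8,0,0],[0,0,0,0,-0.8,0,0],[0,0,0,0,-0.8,0,0]]

```text
clock: 14.35
tool_pos: [0.6219, 0.0132, 0.3684]
eef_rot: [-0.706, -0.029, 0.029, 0.707]
contact_force: [-0.8, -0.1, 0.2]
opening: 0.501
```

```bash
python3 go.py; python3 wr.py 7 scene top; python3 - <<'E'
import cv2
b=cv2.imread("pics/scene7.png")[100:260,160:400]
cv2.imwrite("pics/s7z.png",cv2.resize(b,None,fx=3.3,fy=3.3,interpolation=cv2.INTER_CUBIC))
E
```

```text
t 14.35 p [0.6219 0.0132 0.3684] F [-0.75 -0.12  0.17] M [ 0.05  -0.145  0.008] op 0.501
x axis [0.997 0.081 0.001] y [ 0.001  0.    -1.   ] yaw 0.0814
```

View pics/s7z.png

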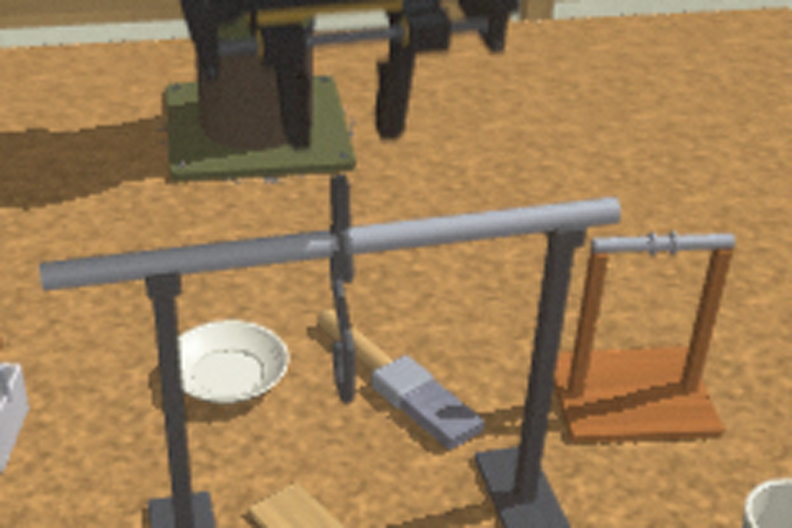

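```bash
python3 pl.py 15,5 1 .43 -.2 .30 -.22 .40 -.265 .2 -.22
```

```text
[0.0, 0.3, 0.0, -0.7, 0.2, -0.7]
[0.0, 0.2, 0.0, -0.7, 0.2, -0.7]
[0.0, 0.3, 0.0, -0.7, 0.2, -0.7]
[0.0, 0.2, 0.0, -0.7, 0.2, -0.7]
[0.0, 0.3, 0.0, -0.6, 0.2, -0.7]
[0.0, 0.2, 0.0, -0.6, 0.2, -0.7]
[0.0, 0.3, 0.0, -0.6, 0.2, -0.7]
[0.0, 0.2, 0.0, -0.6, 0.3, -0.8]
[0.0, 0.3, 0.0, -0.6, 0.2, -0.8]
[0.0, 0.2, 0.0, -0.6, 0.3, -0.8]
[0.0, 0.3, 0.0, -0.5, 0.2, -0.8]
[0.0, 0.2, 0.0, -0.5, 0.3, -0.8]
[0.0, 0.3, 0.0, -0.5, 0.2, -0.8]
[0.0, 0.2, 0.0, -0.6, 0.3, -0.8]
[0.0, 0.3, 0.1, -0.5, 0.2, -0.7]
->  [ 0.4299 -0.1992  0.3008] yaw err [-0.003 -0.003 -0.003]
[0.0, 0.0, 0.0, -0.1, 1.0, -0.7]
[0.0, 0.0, 0.0, -0.2, 1.0, -0.7]
[0.0, 0.0, 0.0, -0.1, 1.0, -0.7]
[0.0, 0.0, 0.0, -0.2, 1.0, -0.7]
[0.0, 0.0, 0.0, -0.1, 1.0, -0.8]
->  [ 0.4002 -0.2659  0.2006] yaw err [-0.003 -0.003 -0.003]
```

Request:
send_rows:
  motion:
    - [[0,0.3,0,-0.7,0,-0.7,0],[0,0.2,0,-0.7,0,-0.7,0],[0,0.3,0,-0.7,0.2,-0.7,0],[0,0.2,0,-0.7,0.2,-0.7,0],[0,0.3,0,-0.6,0.2,-0.7,0]]

```text
clock: 14.87
tool_pos: [0.5555, -0.0605, 0.354]
eef_rot: [0.707, -0.009, 0.008, -0.707]
contact_force: [0.4, -0.4, 0.0]
opening: 0.502
```

Request:
send_rows:
  motion:
    - [[0,0.2,0,-0.6,0.3,-0.7,0],[0,0.3,0,-0.6,0.3,-0.7,0],[0,0.2,0,-0.6,0.3,-0.8,0],[0,0.3,0,-0.6,0.3,-0.8,0],[0,0.2,0,-0.6,0.3,-0.8,0]]

```text
clock: 15.28
tool_pos: [0.491, -0.1327, 0.324]
eef_rot: [0.706, -0.043, 0.042, -0.706]
contact_force: [0.8, -0.5, -1.0]
opening: 0.495
```

Request:
send_rows:
  motion:
    - [[0,0.3,0,-0.5,0.3,-0.8,0],[0,0.2,0,-0.5,0.3,-0.8,0],[0,0.3,0,-0.5,0.3,-0.8,0],[0,0.2,0,-0.6,0.3,-0.8,0],[0,0.3,0,-0.5,0.3,-0.7,0]]

```text
clock: 15.7
tool_pos: [0.427, -0.2015, 0.294]
eef_rot: [0.703, -0.079, 0.079, -0.703]
contact_force: [-0.5, -0.5, 0.7]
opening: 0.499
```

Request:
send_rows:
  motion:
    - [[0,0,0,-0.1,1,-0.7,0],[0,0,0,-0.2,1,-0.7,0],[0,0,0,-0.1,1,-0.7,0],[0,0,0,-0.2,1,-0.7,0],[0,0,0,-0.1,0.8,-0.7,0]]

```text
clock: 16.12
tool_pos: [0.3979, -0.2661, 0.1971]
eef_rot: [-0.703, 0.079, -0.078, 0.703]
contact_force: [0.3, 0.3, -0.1]
opening: 0.497
```

```bash
python3 go.py; python3 wr.py 8 wrist scene top; python3 - <<'E'
import cv2
b=cv2.imread("pics/scene8.png")[100:260,110:350]
cv2.imwrite("pics/s8z.png",cv2.resize(b,None,fx=3.3,fy=3.3,interpolation=cv2.INTER_CUBIC))
b=cv2.imread("pics/top8.png")[150:275,220:390]
cv2.imwrite("pics/t8z.png",cv2.resize(b,None,fx=4.5,fy=4.5,interpolation=cv2.INTER_CUBIC))
E
```

```text
t 16.12 p [ 0.3979 -0.2661  0.1971] F [ 0.27  0.33 -0.14] M [ 0.045 -0.166  0.016] op 0.497
x axis [ 0.975 -0.221 -0.002] y [-0.002  0.001 -1.   ] yaw -0.2226
```

View pics/wrist8.png

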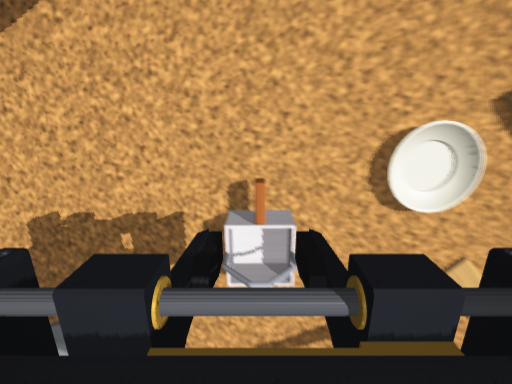

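View pics/s8z.png

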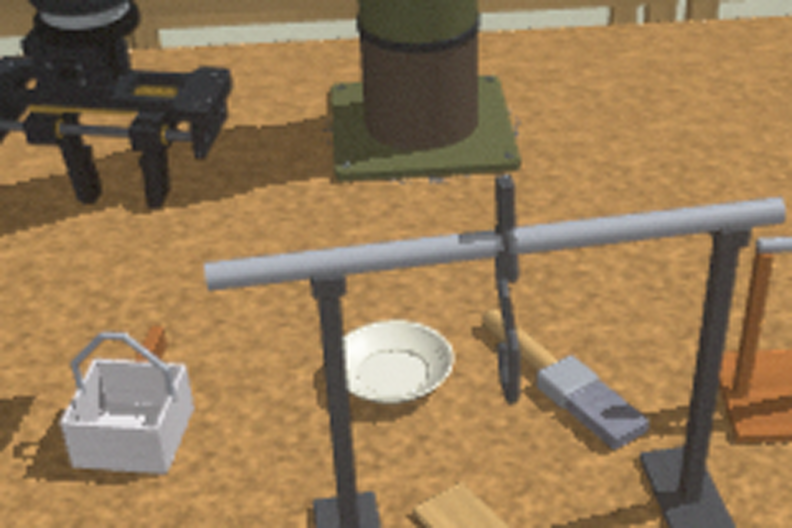

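View pics/t8z.png

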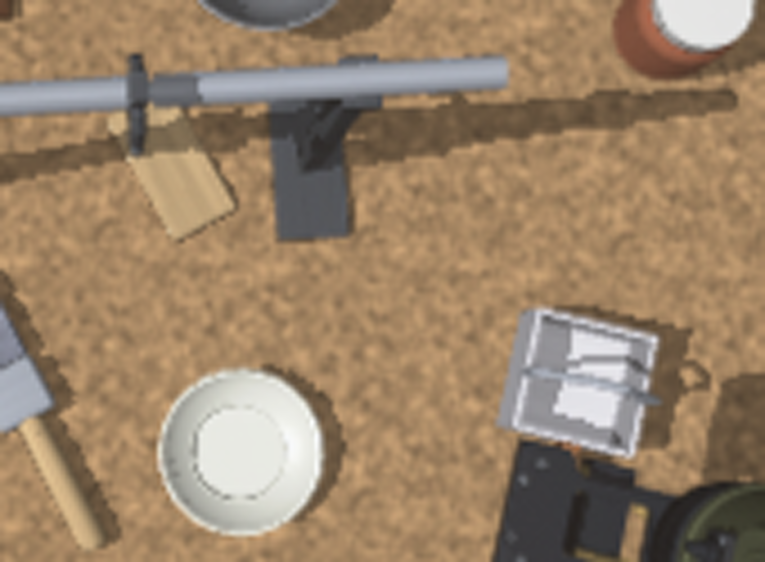

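```bash
python3 - <<'E'
import cv2
from h import *
d=load("wrist8");im=d["img"][:,:,::-1]
cv2.imwrite("pics/w8z.png",cv2.resize(im[170:300,205:315],None,fx=4.5,fy=4.5,interpolation=cv2.INTER_CUBIC))
E
```

```text
(no output)
```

View pics/w8z.png

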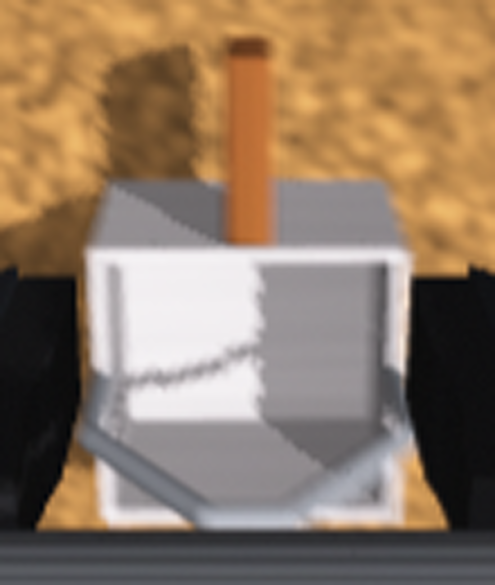

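```bash
python3 - <<'E'
from h import *
d=load("wrist8")
g=lambda x,y:((x+.5)/4.5+204.5,(y+.5)/4.5+169.5)
for n,p,z in(("gripend",(250,55),.05),("gripbase",(250,245),.05),("rimL",(86,248),.05),("rimR",(411,248),.05),("rimLf",(104,520),.05),("rimRf",(400,520),.05),("crown",(257,512),.108)):
    print(n,plane(d,g(*p),z))
E
python3 go.py .406 -.266 .033 -.22
```

```text
gripend [ 0.39314036 -0.26422387  0.05      ]
gripbase [ 0.4410369  -0.27502594  0.05      ]
rimL [ 0.43270895 -0.31521417  0.05      ]
rimR [ 0.45079214 -0.23591191  0.05      ]
rimLf [ 0.51086538 -0.3311558   0.05      ]
rimRf [ 0.52865635 -0.25328188  0.05      ]
crown [ 0.47676398 -0.28196755  0.108     ]
t 16.27 p [ 0.3982 -0.2658  0.1978] F [-0.32 -0.34  0.95] M [ 0.083 -0.172  0.025] op 0.499
x axis [ 0.975 -0.223 -0.003] y [-0.002  0.002 -1.   ] yaw -0.2245
turn units total [-0.01 -0.06 -0.03]
shift units: now-frame [0.41 8.24 0.07] after-turn frame [0.38 8.24 0.08]
```

```bash
python3 pl.py 5,5 2 .405 -.2667 .1 -.223 .405 -.2667 .033 -.223
```

```text
[0.0, 0.0, -0.01, 0.07, 0.98, 0.01]
[0.0, 0.0, -0.01, 0.07, 0.98, 0.0]
[0.0, -0.01, 0.0, 0.07, 0.98, 0.01]
[-0.01, 0.0, -0.01, 0.07, 0.97, 0.0]
[0.0, -0.01, 0.0, 0.07, 0.98, 0.01]
->  [ 0.405  -0.2667  0.1   ] yaw err [-0.  0. -0.]
[0.0, 0.0, 0.0, 0.0, 0.67, 0.0]
[0.0, 0.0, 0.0, 0.0, 0.67, 0.0]
[0.0, 0.0, 0.0, 0.0, 0.67, 0.0]
[0.0, 0.0, 0.0, 0.0, 0.67, 0.0]
[0.0, 0.0, 0.0, 0.0, 0.67, 0.0]
->  [ 0.405  -0.2667  0.033 ] yaw err [-0.  0. -0.]
```

Request:
send_rows:
  motion:
    - [[0,0,0,0.07,0.98,0,0],[0,0,0,0.07,0.98,0,0],[0,0,0,0.07,0.98,0,0],[0,0,0,0.07,0.97,0,0],[0,0,0,0.07,0.98,0,0]]
  force: 50

```text
clock: 16.68
tool_pos: [0.4081, -0.2662, 0.1015]
eef_rot: [-0.703, 0.077, -0.079, 0.703]
contact_force: [0.3, -0.1, 0.5]
opening: 0.503
```

Request:
send_rows:
  motion:
    - [[0,0,0,0,0.75,0,0],[0,0,0,0,0.75,0,0],[0,0,0,0,0.75,0,0],[0,0,0,0,0.65,0,0],[0,0,0,0,0.45,0,0]]

```text
clock: 17.1
tool_pos: [0.4079, -0.2662, 0.0342]
eef_rot: [-0.703, 0.077, -0.079, 0.703]
contact_force: [0.3, -0.4, 0.2]
opening: 0.498
```

```bash
python3 go.py .405 -.2667 .033 -.223; python3 wr.py 9 wrist
```

```text
t 17.1 p [ 0.4079 -0.2662  0.0342] F [ 0.27 -0.37  0.17] M [ 0.044 -0.17  -0.02 ] op 0.498
x axis [ 0.976 -0.22   0.002] y [ 0.002  0.    -1.   ] yaw -0.2217
turn units total [-0.01  0.02  0.03]
shift units: now-frame [-0.14  0.06 -0.06] after-turn frame [-0.14  0.06 -0.06]
```

View pics/wrist9.png

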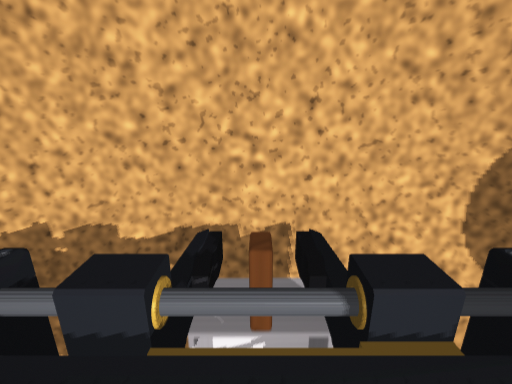

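Request:
send_rows:
  motion:
    - [[0,0,0,-0.14,0.06,0,0.2],[0,0,0,0,0,0,0.5],[0,0,0,0,0,0,0.7],[0,0,0,0,0,0,0.9],[0,0,0,0,0,0,1]]
  force: 50

```text
clock: 17.57
tool_pos: [0.4039, -0.2667, 0.0334]
eef_rot: [0.703, -0.078, 0.079, -0.703]
contact_force: [0.1, 0.8, 0.7]
opening: 0.145
```

Request:
send_rows:
  motion:
    - [[0,0,0,0,0,0,1],[0,0,0,0,0,0,1],[0,0,0,0,0,0,1],[0,0,0,0,0,0,1],[0,0,0,0,0,0,1]]

```text
clock: 17.98
tool_pos: [0.4037, -0.2664, 0.033]
eef_rot: [-0.703, 0.078, -0.079, 0.703]
contact_force: [-0.8, 1.8, 5.0]
opening: 0.126
```

```bash
python3 go.py; python3 - <<'E'
from h import *
import cv2
# hook's lower curl position from scene8/top8
S=load("scene8");T=load("top8")
print("pred proj hooklow bottom", proj(S,(.6215,.0132,.1495)),proj(T,(.6215,.0132,.1495)))
b=S["img"][:,:,::-1][145:230,240:290];cv2.imwrite("pics/hs.png",cv2.resize(b,None,fx=7,fy=7,interpolation=cv2.INTER_CUBIC))
b=T["img"][:,:,::-1][155:190,235:265];cv2.imwrite("pics/ht.png",cv2.resize(b,None,fx=14,fy=14,interpolation=cv2.INTER_CUBIC))
E
```

```text
t 17.98 p [ 0.4037 -0.2664  0.033 ] F [-0.78  1.77  5.  ] M [ 0.308 -0.293 -0.036] op 0.126
x axis [ 0.975 -0.221  0.001] y [ 0.001  0.    -1.   ] yaw -0.2225
pred proj hooklow bottom [262.26355156 216.59268923] [249.63282462 179.5071928 ]
```

View pics/hs.png

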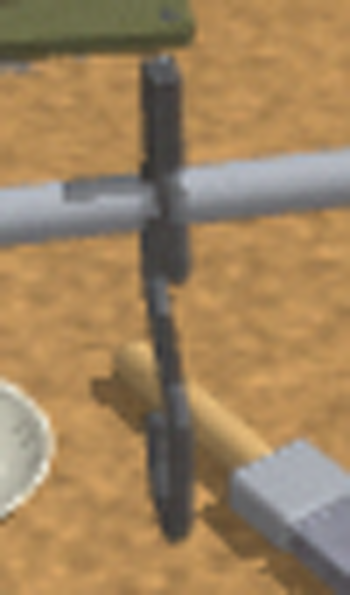

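View pics/ht.png

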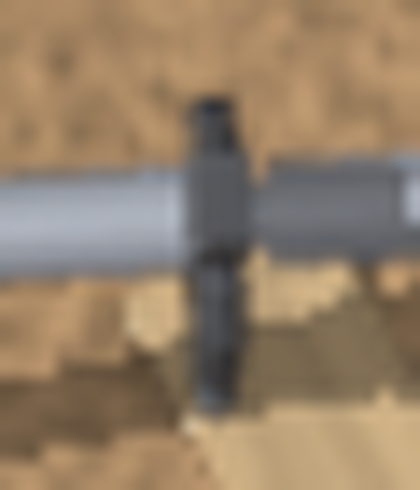

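```bash
python3 wr.py 10 scene top; python3 - <<'E'
from h import *
import cv2
S=load("scene10");T=load("top10")
c,s=np.cos(.08),np.sin(.08)
def P(o,x,z): return (o[0]+c*x,o[1]+s*x,o[2]+z)
o=(.6212,.0132,.2645)
for n,x,z in(("tabtop",0,.054),("tip",.02,-.01),("lowbot",0,-.115),("lowtip",-.02,-.085),("shankR",.02,-.08)):
    print(n,proj(S,P(o,x,z)),proj(T,P(o,x,z)))
b=S["img"][:,:,::-1][145:230,240:290];cv2.imwrite("pics/hs2.png",cv2.resize(b,None,fx=7,fy=7,interpolation=cv2.INTER_CUBIC))
f=lambda x,y,x0,y0,k:((x+.5)/k+x0-.5,(y+.5)/k+y0-.5)
print("meas tabtop",f(163,65,240,145,7),"lowbot",f(177,525,240,145,7), "tip", f(177,272,240,145,7),"lowtip",f(155,420,240,145,7))
E
```

```text
tabtop [263.23456148 155.45077175] [249.29730349 166.79402764]
tip [264.79537608 185.80362598] [249.00298879 164.1048342 ]
lowbot [262.24695087 216.50810798] [249.62978337 179.61671815]
lowtip [260.61722554 201.30489875] [249.98301776 185.23088079]
shankR [264.29062984 210.65639389] [249.16785567 169.80571595]
meas tabtop (262.85714285714283, 153.85714285714286) lowbot (264.85714285714283, 219.57142857142856) tip (264.85714285714283, 183.42857142857144) lowtip (261.7142857142857, 204.57142857142856)
```

View pics/hs2.png

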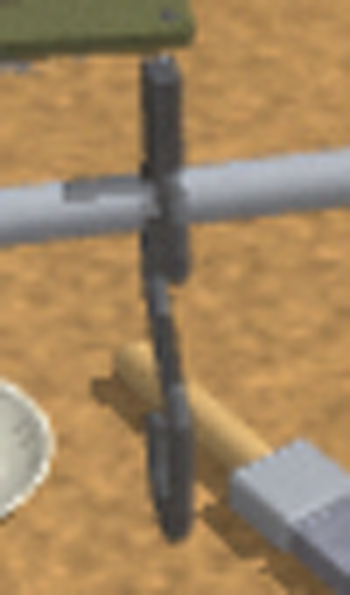

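```bash
python3 - <<'E'
from h import *
S=load("scene10");T=load("top10")
f=lambda x,y,x0,y0,k:((x+.5)/k+x0-.5,(y+.5)/k+y0-.5)
s_=lambda x,y:f(x,y,240,145,7);t_=lambda x,y:f(x,y,235,155,14)
print("tabtop",tri(S,s_(163,68),T,t_(217,212)))
print("lowtip",tri(S,s_(155,428),T,t_(213,395)))
print("uptip",tri(S,s_(178,268),T,t_(213,112)))
p=np.array((.6215,.0132,.15));b=proj(S,p)
for d in np.eye(3)*.01: print("scene per cm",proj(S,p+d)-b, "top",proj(T,p+d)-proj(T,p))
E
```

```text
tabtop (array([0.61503796, 0.01230729, 0.3174987 ]), np.float64(0.0018457121913020322))
lowtip (array([0.60899655, 0.01285297, 0.17237349]), np.float64(0.0008151231635739653))
uptip (array([0.64309765, 0.01390519, 0.26383197]), np.float64(0.0018047244764853197))
scene per cm [0.55853307 2.84424383] top [ 0.10127626 -3.64719847]
scene per cm [ 4.22840504 -0.32372678] top [-3.704598   -0.09892282]
scene per cm [ 0.05218423 -3.21852003] top [-0.01634526 -0.63278875]
```

Request:
send_rows:
  motion:
    - [[0,0,0,0,-0.2,0,1],[0,0,0,0,-0.8,0,1],[0,0,0,0,-1,0,1],[0,0,0,0,-1,0,1],[0,0,0,0,-1,0,1]]

```text
clock: 18.5
tool_pos: [0.4019, -0.2669, 0.113]
eef_rot: [0.703, -0.08, 0.078, -0.703]
contact_force: [1.7, -0.1, -2.9]
opening: 0.13
```

```bash
python3 wr.py 11 scene top; python3 go.py; python3 pl.py 15,5 1 .47 .0 .12 .08 .485 .0015 .12 .08; python3 - <<'E'
import cv2
b=cv2.imread("pics/scene11.png")[130:260,90:230]
cv2.imwrite("pics/s11z.png",cv2.resize(b,None,fx=4.5,fy=4.5,interpolation=cv2.INTER_CUBIC))
E
```

```text
t 18.6 p [ 0.4039 -0.2675  0.1145] F [ 0.94 -0.51 -2.75] M [-0.004  0.02  -0.065] op 0.129
x axis [ 0.975 -0.222  0.003] y [ 0.002 -0.002 -1.   ] yaw -0.2239
[0.0, -0.3, 0.0, 0.0, 0.0, 0.9]
[0.0, -0.2, 0.0, 0.0, 0.0, 0.9]
[0.0, -0.3, 0.0, 0.1, 0.0, 0.9]
[0.0, -0.2, 0.0, 0.1, 0.0, 0.9]
[0.0, -0.3, 0.0, 0.1, 0.0, 0.9]
[0.0, -0.2, 0.0, 0.1, 0.0, 0.9]
[0.0, -0.3, 0.0, 0.1, 0.0, 0.9]
[0.0, -0.2, 0.0, 0.2, 0.0, 0.9]
[0.0, -0.3, 0.0, 0.2, 0.0, 0.9]
[0.0, -0.2, 0.0, 0.2, 0.0, 0.9]
[0.0, -0.3, 0.0, 0.2, -0.1, 0.9]
[0.0, -0.2, 0.0, 0.2, 0.0, 0.9]
[0.0, -0.3, 0.0, 0.2, -0.1, 0.9]
[0.0, -0.2, 0.0, 0.2, 0.0, 0.9]
[0.0, -0.3, 0.0, 0.3, -0.1, 1.0]
->  [0.4697 0.0009 0.1201] yaw err [0.002 0.    0.002]
[0.0, 0.0, 0.0, 0.2, 0.0, 0.0]
[0.0, 0.0, 0.0, 0.1, 0.0, 0.0]
[0.0, 0.0, 0.0, 0.2, 0.0, 0.0]
[0.0, 0.0, 0.0, 0.1, 0.0, 0.0]
[0.0, 0.0, 0.0, 0.2, 0.0, 0.0]
->  [0.4856 0.0022 0.1201] yaw err [0.002 0.    0.002]
```

View pics/s11z.png

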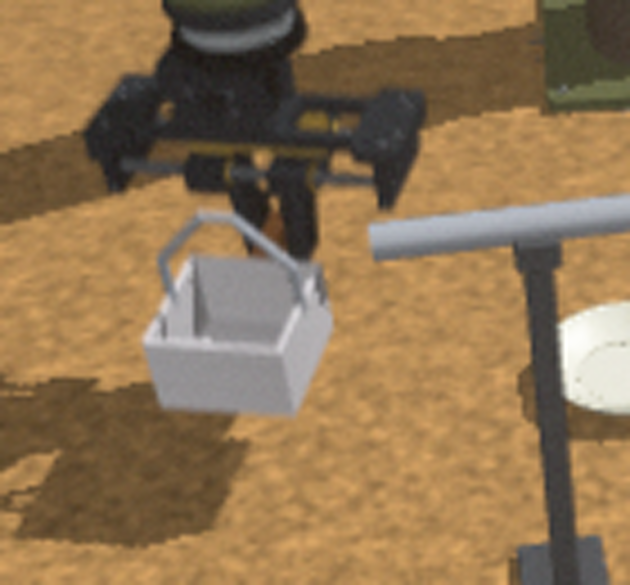

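Request:
send_rows:
  motion:
    - [[0,-0.3,0,0,0,0.5,1],[0,-0.2,0,0,0,0.9,1],[0,-0.3,0,0.1,0,0.9,1],[0,-0.2,0,0.1,0,0.9,1],[0,-0.3,0,0.1,0,0.9,1]]

```text
clock: 19.02
tool_pos: [0.4228, -0.1854, 0.1113]
eef_rot: [-0.706, 0.042, -0.04, 0.706]
contact_force: [0.2, -0.7, -2.2]
opening: 0.124
```

Request:
send_rows:
  motion:
    - [[0,-0.2,0,0.1,0,0.9,1],[0,-0.3,0,0.1,0,0.9,1],[0,-0.2,0,0.2,0,0.9,1],[0,-0.3,0,0.2,0,0.9,1],[0,-0.2,0,0.2,0,0.9,1]]

```text
clock: 19.43
tool_pos: [0.4459, -0.0969, 0.1112]
eef_rot: [-0.707, 0.008, -0.006, 0.707]
contact_force: [0.7, -0.1, -2.3]
opening: 0.126
```

Request:
send_rows:
  motion:
    - [[0,-0.3,0,0.2,-0.1,0.9,1],[0,-0.2,0,0.2,0,0.9,1],[0,-0.3,0,0.2,-0.1,0.9,1],[0,-0.2,0,0.2,0,0.9,1],[0,-0.3,0,0.3,-0.1,0.9,1]]

```text
clock: 19.85
tool_pos: [0.4655, -0.0069, 0.117]
eef_rot: [0.707, 0.028, -0.031, -0.706]
contact_force: [0.0, -0.7, -2.2]
opening: 0.131
```

```bash
python3 pl.py 10 2 .485 .0015 .12 .08
```

```text
[0.0, 0.0, -0.01, 0.1, -0.02, 0.03]
[0.0, 0.01, 0.0, 0.1, -0.01, 0.03]
[0.0, 0.0, -0.01, 0.1, -0.02, 0.03]
[0.0, 0.01, 0.0, 0.1, -0.01, 0.04]
[0.0, 0.0, -0.01, 0.1, -0.02, 0.03]
[0.0, 0.01, 0.0, 0.1, -0.01, 0.04]
[0.0, 0.0, -0.01, 0.1, -0.02, 0.03]
[0.0, 0.01, 0.0, 0.1, -0.01, 0.04]
[0.0, 0.0, -0.01, 0.1, -0.02, 0.03]
[0.0, 0.01, 0.0, 0.1, -0.01, 0.04]
->  [0.4849 0.0016 0.12  ] yaw err [ 0. -0. -0.]
```

Request:
send_rows:
  motion:
    - [[0,0,0,0.2,-0.04,0.1,1],[0,0,0,0.2,-0.04,0.1,1],[0,0,0,0.2,-0.04,0.1,1],[0,0,0,0.2,-0.03,0.05,1],[0,0,0,0.2,0,0,1]]

```text
clock: 20.27
tool_pos: [0.4866, -0.0001, 0.1214]
eef_rot: [0.707, 0.028, -0.029, -0.706]
contact_force: [0.3, -0.1, -2.5]
opening: 0.129
```

```bash
python3 wr.py 12 scene top; python3 go.py;  python3 - <<'E'
import cv2
b=cv2.imread("pics/scene12.png")[130:250,190:330]
cv2.imwrite("pics/s12z.png",cv2.resize(b,None,fx=5,fy=5,interpolation=cv2.INTER_CUBIC))
b=cv2.imread("pics/top12.png")[150:260,200:310]
cv2.imwrite("pics/t12z.png",cv2.resize(b,None,fx=5,fy=5,interpolation=cv2.INTER_CUBIC))
E
```

```text
t 20.37 p [ 4.873e-01 -1.000e-04  1.215e-01] F [ 0.12  0.19 -3.12] M [-0.01   0.014 -0.094] op 0.126
x axis [0.997 0.079 0.   ] y [ 0. -0. -1.] yaw 0.0794
```

View pics/s12z.png

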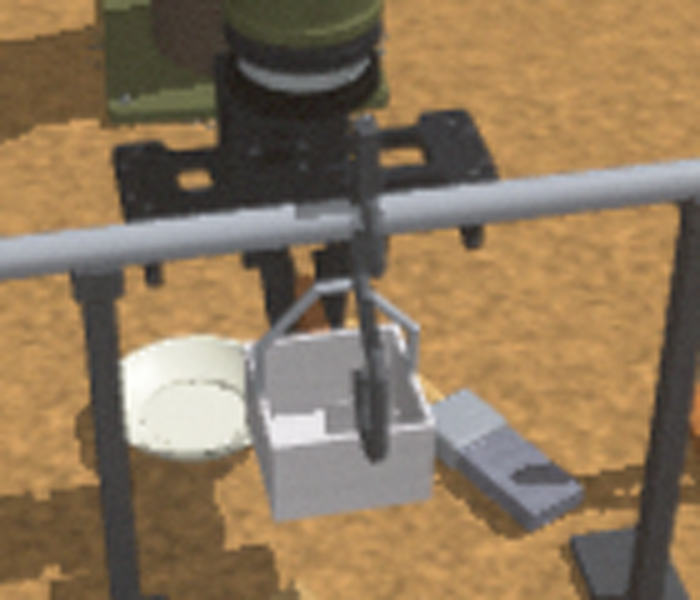

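View pics/t12z.png

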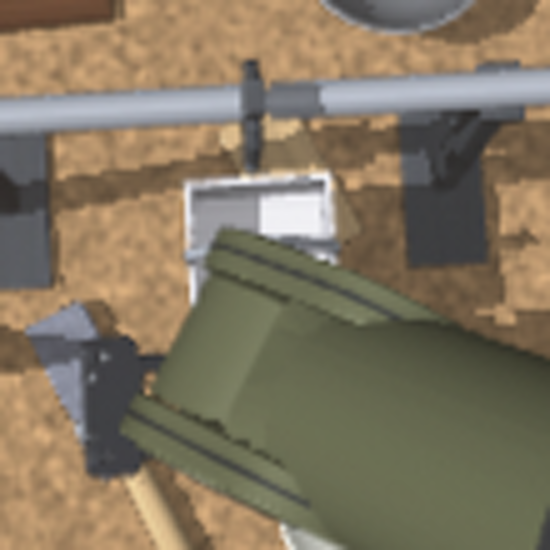

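```bash
python3 - <<'E'
from h import *
S=load("scene12");T=load("top12")
print("bail pred",proj(S,(.5626,.0059,.1965)),"meas 258,187")
for z in(.2,.25,.3,.35,.4,.45): print(z,proj(S,(.4873,0,z)),proj(S,(.4873,.045,z)),"front",proj(T,(.4873+.045,0.0,z)), "toppix(245,197)->",plane(T,(245,197),z)[:2])
E
```

```text
bail pred [256.2654388  185.75710201] meas 258,187
0.2 [250.45547456 167.00496863] [268.06346416 165.85625644] front [253.80947989 211.12714788] toppix(245,197)-> [0.56757633 0.02325428]
0.25 [250.31565776 150.10269008] [268.49966276 148.98557151] front [253.96602641 209.45883434] toppix(245,197)-> [0.56158991 0.02220573]
0.3 [250.16635344 132.05347692] [268.96533524 130.97493649] front [254.14235168 207.57973913] toppix(245,197)-> [0.55560349 0.02115718]
0.35 [250.00656199 112.73648825] [269.46357338 111.70477197] front [254.34245683 205.44722205] toppix(245,197)-> [0.54961707 0.02010863]
0.4 [249.83513828  92.01328955] [269.99791707  91.03816755] front [254.57150029 203.00631001] toppix(245,197)-> [0.54363064 0.01906008]
0.45 [249.65076415  69.72452987] [270.57243849  68.81762403] front [254.83624872 200.18489071] toppix(245,197)-> [0.53764422 0.01801154]
```

View pics/scene12.png

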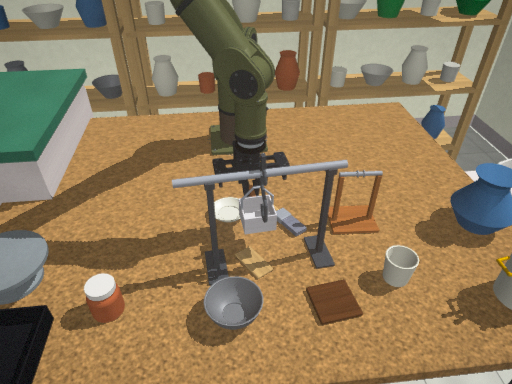

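View pics/top12.png

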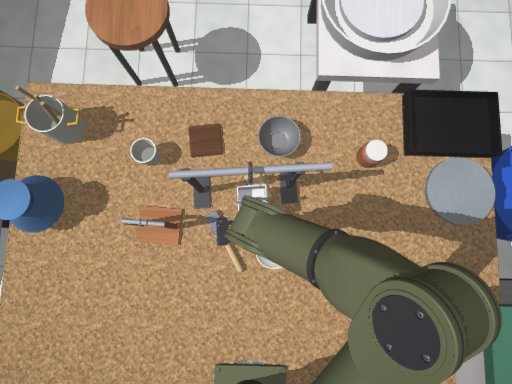

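```bash
python3 pl.py 10 2 .5517 .0070 .1215 .08
```

```text
[0.0, 0.0, 0.0, 0.32, 0.0, 0.01]
[0.0, 0.0, 0.0, 0.32, 0.0, 0.01]
[0.0, 0.0, 0.0, 0.32, 0.0, 0.01]
[0.0, 0.0, 0.0, 0.33, 0.0, 0.01]
[0.0, 0.0, 0.0, 0.32, 0.0, 0.01]
[0.0, 0.0, 0.0, 0.33, 0.0, 0.01]
[0.0, 0.0, 0.0, 0.32, 0.0, 0.01]
[0.0, 0.0, 0.0, 0.33, 0.0, 0.01]
[0.0, 0.0, 0.0, 0.32, 0.0, 0.01]
[0.0, -0.01, 0.01, 0.33, 0.0, 0.01]
->  [0.5517 0.007  0.1216] yaw err [ 0.  0. -0.]
```

Request:
send_rows:
  motion:
    - [[0,0,0,0.3,0,0.01,1],[0,0,0,0.35,0,0.01,1],[0,0,0,0.35,0,0.01,1],[0,0,0,0.3,0,0.01,1],[0,0,0,0.3,0,0.01,1]]

```text
clock: 20.78
tool_pos: [0.5193, 0.0043, 0.1217]
eef_rot: [-0.706, -0.029, 0.028, 0.707]
contact_force: [-0.4, -0.2, -2.6]
opening: 0.128
```

Request:
send_rows:
  motion:
    - [[0,0,0,0.3,0,0.01,1],[0,0,0,0.3,0,0.01,1],[0,0,0,0.2,0,0.01,1],[0,0,0,0.2,0,0.01,1],[0,0,0,0.1,0,0,1]]

```text
clock: 21.2
tool_pos: [0.5408, 0.007, 0.1217]
eef_rot: [-0.706, -0.029, 0.029, 0.707]
contact_force: [-0.1, -0.8, -2.3]
opening: 0.131
```

```bash
python3 wr.py 13 scene top; python3 go.py .5517 .007 .1215 .08;  python3 - <<'E'
import cv2
b=cv2.imread("pics/scene13.png")[130:250,190:330]
cv2.imwrite("pics/s13z.png",cv2.resize(b,None,fx=5,fy=5,interpolation=cv2.INTER_CUBIC))
b=cv2.imread("pics/top13.png")[150:230,210:310]
cv2.imwrite("pics/t13z.png",cv2.resize(b,None,fx=6,fy=6,interpolation=cv2.INTER_CUBIC))
E
```

```text
t 21.3 p [0.5405 0.0069 0.1217] F [-0.39  0.25 -2.08] M [0.042 0.092 0.01 ] op 0.129
x axis [0.997 0.081 0.   ] y [ 0.  0. -1.] yaw 0.0811
turn units total [-0.    0.01  0.  ]
shift units: now-frame [ 0.56  0.01 -0.04] after-turn frame [ 0.56  0.01 -0.04]
```

View pics/s13z.png

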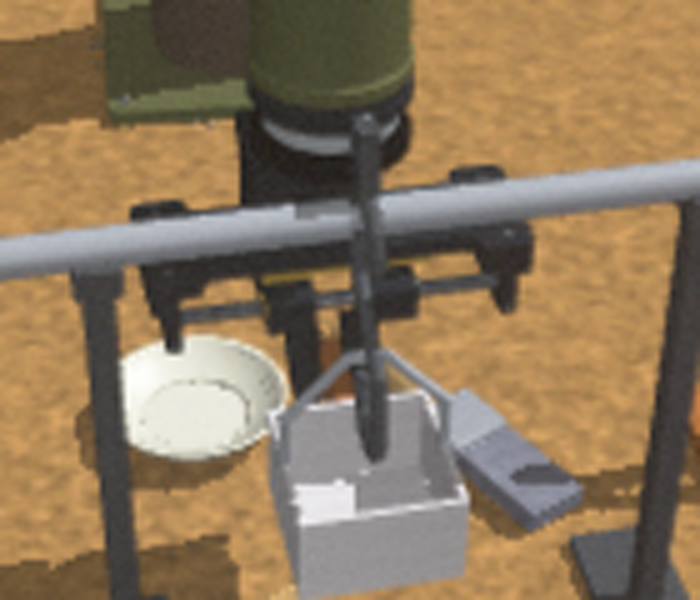

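View pics/t13z.png

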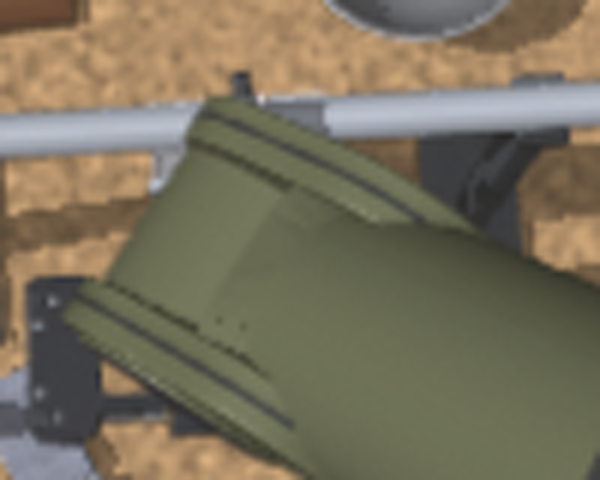

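Request:
send_rows:
  motion:
    - [[0,0,0,0.15,0,0,1],[0,0,0,0.2,0,0,1],[0,0,0,0.2,0,0,1],[0,0,0,0,0,0,1],[0,0,0,0,0,0,1]]

```text
clock: 21.72
tool_pos: [0.5514, 0.0078, 0.1217]
eef_rot: [-0.707, -0.029, 0.029, 0.707]
contact_force: [0.8, 0.7, -2.4]
opening: 0.132
```

Request:
send_rows:
  motion:
    - [[0,0,0,0,0.2,0,1],[0,0,0,0,0.2,0,1],[0,0,0,0,0.2,0,1],[0,0,0,0,0.2,0,1],[0,0,0,0,0.2,0,1]]

```text
clock: 22.13
tool_pos: [0.551, 0.0076, 0.1011]
eef_rot: [0.707, 0.029, -0.029, -0.706]
contact_force: [0.2, 0.8, -2.0]
opening: 0.127
```

```bash
python3 wr.py 14 scene; python3 go.py .5517 .007 .0855 .08;  python3 - <<'E'
import cv2
b=cv2.imread("pics/scene14.png")[130:250,190:330]
cv2.imwrite("pics/s14z.png",cv2.resize(b,None,fx=5,fy=5,interpolation=cv2.INTER_CUBIC))
E
```

```text
t 22.18 p [0.5506 0.0075 0.1004] F [ 0.25  0.76 -3.39] M [0.015 0.132 0.009] op 0.131
x axis [ 0.997  0.081 -0.002] y [-0.002 -0.    -1.   ] yaw 0.0813
turn units total [ 0.    0.02 -0.02]
shift units: now-frame [ 0.05  0.75 -0.03] after-turn frame [ 0.05  0.75 -0.03]
```

View pics/s14z.png

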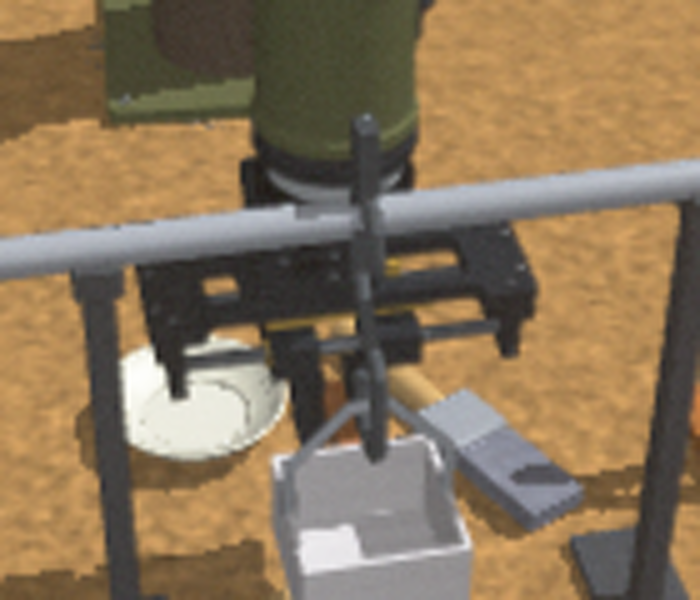

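Request:
send_rows:
  motion:
    - [[0,0,0,0,0.2,0,1],[0,0,0,0,0.2,0,1],[0,0,0,0,0.1,0,1],[0,0,0,0,0.1,0,1],[0,0,0,0,0.1,0,1]]

```text
clock: 22.6
tool_pos: [0.5512, 0.0077, 0.0875]
eef_rot: [0.707, 0.029, -0.029, -0.707]
contact_force: [-0.6, -0.5, -3.5]
opening: 0.128
```

Request:
send_rows:
  motion:
    - [[0,0,0,0,0.05,0,1],[0,0,0,0,0.05,0,1],[0,0,0,0,0,0,1],[0,0,0,0,0,0,1],[0,0,0,0,0,0,1]]

```text
clock: 23.02
tool_pos: [0.5513, 0.0077, 0.0858]
eef_rot: [0.707, 0.029, -0.029, -0.707]
contact_force: [-1.3, 0.4, -2.3]
opening: 0.132
```

```bash
python3 go.py
```

```text
t 23.02 p [0.5513 0.0077 0.0858] F [-1.29  0.38 -2.31] M [0.064 0.058 0.015] op 0.132
x axis [0.997 0.081 0.   ] y [ 0. -0. -1.] yaw 0.0812
```

Request:
send_rows:
  motion:
    - [[0,0,0,0,0.05,0,1],[0,0,0,0,0.05,0,1],[0,0,0,0,0,0,1],[0,0,0,0,0,0,1],[0,0,0,0,0,0,1]]

```text
clock: 23.43
tool_pos: [0.5513, 0.0077, 0.0838]
eef_rot: [0.707, 0.029, -0.029, -0.707]
contact_force: [-0.4, 0.6, -1.8]
opening: 0.133
```

Request:
send_rows:
  motion:
    - [[0,0,0,0,0.05,0,1],[0,0,0,0,0.03,0,1],[0,0,0,0,0,0,1],[0,0,0,0,0,0,1],[0,0,0,0,0,0,1]]

```text
clock: 23.85
tool_pos: [0.5514, 0.0078, 0.0823]
eef_rot: [-0.706, -0.029, 0.029, 0.707]
contact_force: [0.5, 0.3, 1.1]
opening: 0.134
```

```bash
python3 go.py
```

```text
t 23.85 p [0.5514 0.0078 0.0823] F [0.54 0.27 1.13] M [ 0.069 -0.128 -0.012] op 0.134
x axis [0.997 0.081 0.001] y [ 0.001  0.    -1.   ] yaw 0.0813
```

```bash
python3 wr.py 15 scene wrist; python3 - <<'E'
import cv2
b=cv2.imread("pics/scene15.png")[140:260,190:330]
cv2.imwrite("pics/s15z.png",cv2.resize(b,None,fx=5,fy=5,interpolation=cv2.INTER_CUBIC))
E
```

```text
(no output)
```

View pics/s15z.png

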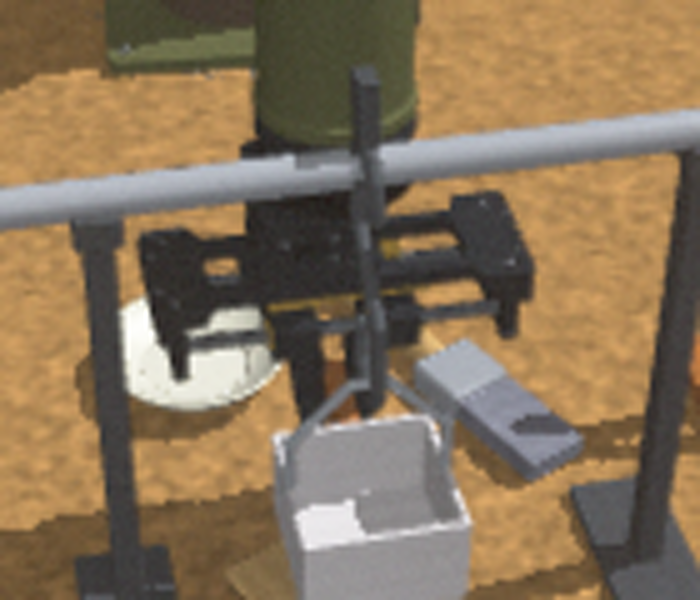

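View pics/wrist15.png

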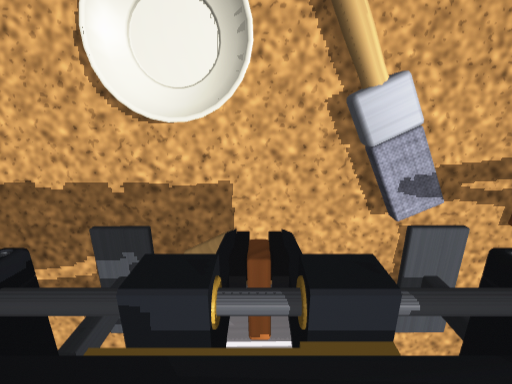

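The bail lies in the lower curl and carries the load. I'll ease the grip, then open.

Request:
send_rows:
  motion:
    - [[0,0,0,0,0,0,1],[0,0,0,0,0,0,1],[0,0,0,0,0,0,1],[0,0,0,0,0,0,1],[0,0,0,0,0,0,1]]
  force: 8

```text
clock: 24.37
tool_pos: [0.5512, 0.0077, 0.0821]
eef_rot: [0.707, 0.029, -0.029, -0.706]
contact_force: [-0.8, -0.1, 0.1]
opening: 0.135
```

Request:
send_rows:
  motion:
    - [[0,0,0,0,0,0,1],[0,0,0,0,0,0,1],[0,0,0,0,0,0,1],[0,0,0,0,0,0,1],[0,0,0,0,0,0,1]]
  force: 3

```text
clock: 24.78
tool_pos: [0.5512, 0.0077, 0.0821]
eef_rot: [0.707, 0.029, -0.029, -0.706]
contact_force: [-0.1, 0.5, 0.2]
opening: 0.139
```

Request:
send_rows:
  motion:
    - [[0,0,0,0,0,0,0.7],[0,0,0,0,0,0,0.65],[0,0,0,0,0,0,0.6],[0,0,0,0,0,0,0.5],[0,0,0,0,0,0,0.4]]

```text
clock: 25.2
tool_pos: [0.5512, 0.0077, 0.0821]
eef_rot: [0.707, 0.029, -0.029, -0.706]
contact_force: [0.4, -1.0, -0.3]
opening: 0.293
```

```bash
python3 wr.py 16 scene wrist;python3 go.py; python3 - <<'E'
import cv2
b=cv2.imread("pics/scene16.png")[140:260,190:330]
cv2.imwrite("pics/s16z.png",cv2.resize(b,None,fx=5,fy=5,interpolation=cv2.INTER_CUBIC))
E
```

```text
t 25.3 p [0.5512 0.0077 0.0821] F [-0.13  0.75 -1.06] M [-0.032 -0.17  -0.022] op 0.3
x axis [0.997 0.081 0.   ] y [ 0. -0. -1.] yaw 0.0812
```

View pics/s16z.png

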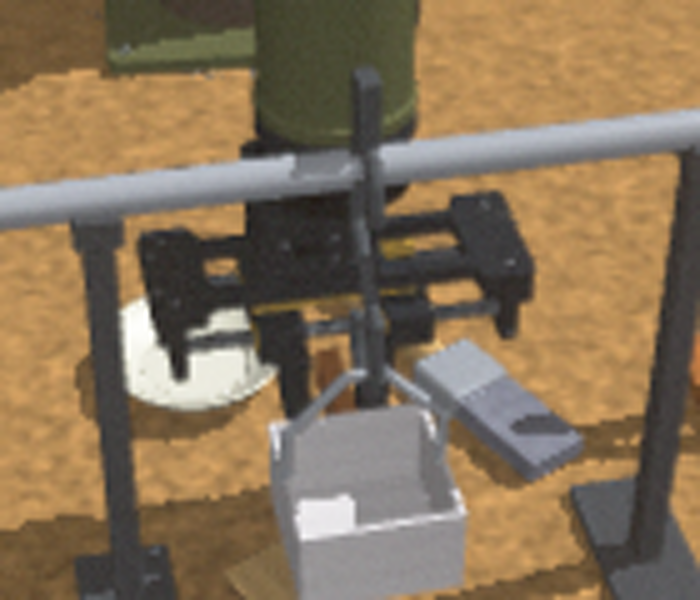

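View pics/wrist16.png

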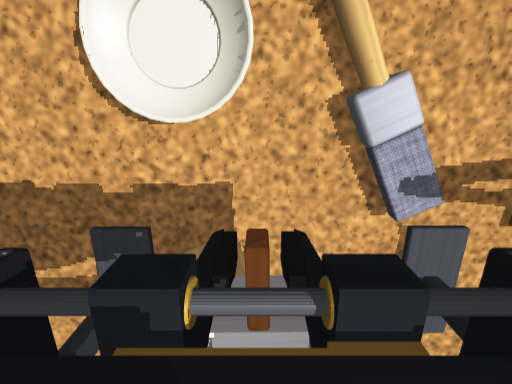

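Request:
send_rows:
  motion:
    - [[0,0,0,0,0,0,0.2],[0,0,0,0,0,0,0],[0,0,0,0,0,0,0],[0,0,0,0,0,0,0],[0,0,0,0,0,0,0]]

```text
clock: 25.72
tool_pos: [0.5512, 0.0077, 0.0821]
eef_rot: [0.707, 0.029, -0.029, -0.707]
contact_force: [-0.6, -0.1, -0.3]
opening: 0.501
```

Request:
send_rows:
  motion:
    - [[0,0,0,-0.2,0,0,0],[0,0,0,-0.4,0,0,0],[0,0,0,-0.6,0,0,0],[0,0,0,-0.8,0,0,0],[0,0,0,-0.8,0,0,0]]

```text
clock: 26.13
tool_pos: [0.494, 0.0031, 0.0822]
eef_rot: [-0.706, -0.029, 0.029, 0.707]
contact_force: [-0.1, -0.1, 0.4]
opening: 0.499
```

Request:
send_rows:
  motion:
    - [[0,0,0,-0.8,-0.2,0,0],[0,0,0,-0.8,-0.4,0,0],[0,0,0,-0.6,-0.6,0,0],[0,0,0,-0.2,-0.8,0,0],[0,0,0,0,-0.6,0,0]]

```text
clock: 26.55
tool_pos: [0.445, -0.0011, 0.1349]
eef_rot: [0.707, 0.029, -0.03, -0.706]
contact_force: [0.0, 0.1, 0.1]
opening: 0.502
```

```bash
python3 wr.py 17 scene top wrist;python3 go.py; python3 - <<'E'
import cv2
b=cv2.imread("pics/scene17.png")[130:250,190:330]
cv2.imwrite("pics/s17z.png",cv2.resize(b,None,fx=5,fy=5,interpolation=cv2.INTER_CUBIC))
E
```

```text
t 26.7 p [ 0.4475 -0.0009  0.1346] F [-0.26 -0.23 -0.63] M [ 0.101 -0.159 -0.06 ] op 0.5
x axis [0.997 0.081 0.001] y [ 0.002 -0.    -1.   ] yaw 0.081
```

View pics/s17z.png

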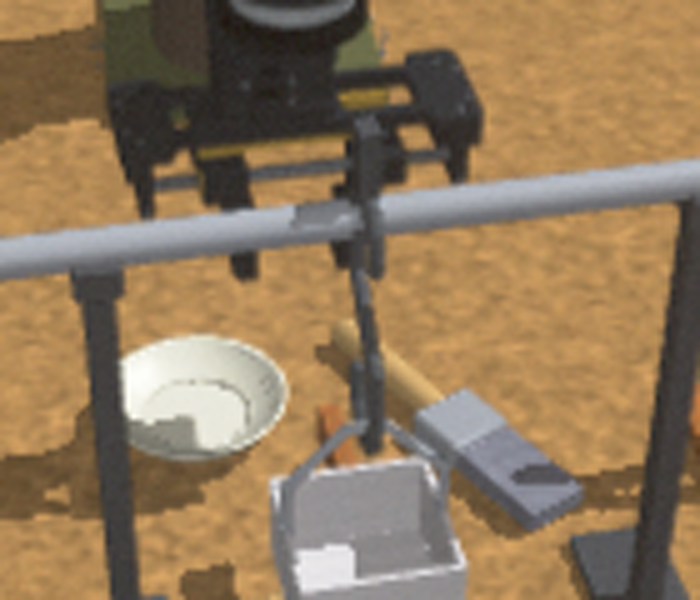

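View pics/wrist17.png

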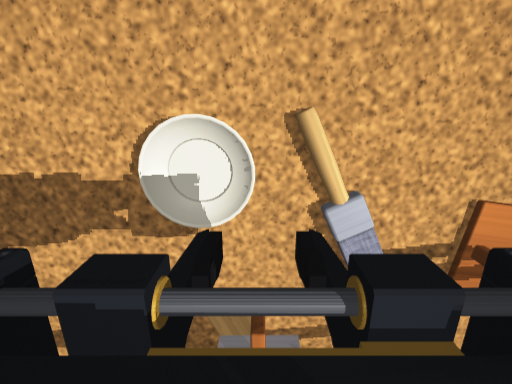

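View pics/top17.png

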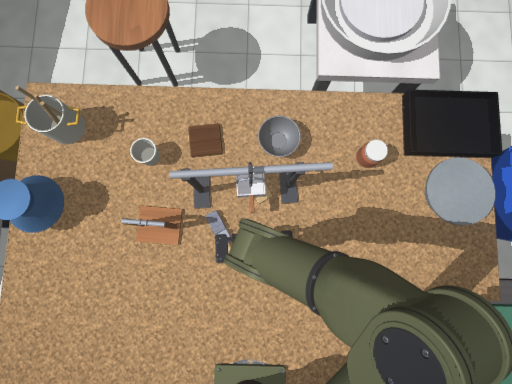

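Request:
send_rows:
  motion:
    - [[0,0,0,-0.2,-0.5,0,0],[0,0,0,0,-0.5,0,0],[0,0,0,0,0,0,0],[0,0,0,0,0,0,0],[0,0,0,0,0,0,0]]

```text
clock: 27.12
tool_pos: [0.4433, -0.0013, 0.1533]
eef_rot: [0.707, 0.028, -0.029, -0.706]
contact_force: [0.0, -0.9, 0.7]
opening: 0.495
```

```bash
cat > mo.py <<'E'
from plant import imaging
import numpy as np
fr=[imaging.snapshot("scene")["img"][150:260,225:300].astype(int) for _ in range(24)]
print([int((np.abs(f-fr[0]).sum(2)>40).sum()) for f in fr])
E
for i in 1 2; do python3 mo.py; done; python3 wr.py 18 scene top; python3 - <<'E'
import cv2
from h import *
S=load("scene18")
b=S["img"][:,:,::-1][140:255,225:300]
cv2.imwrite("pics/s18z.png",cv2.resize(b,None,fx=5,fy=5,interpolation=cv2.INTER_CUBIC))
T=load("top18");T0=load("top0")
b=T["img"][:,:,::-1][150:225,215:290]
cv2.imwrite("pics/t18z.png",cv2.resize(b,None,fx=7,fy=7,interpolation=cv2.INTER_CUBIC))
d=np.abs(T["img"].astype(int)-T0["img"]).sum(2)
for n,(x0,y0,x1,y1) in dict(cup=(130,138,160,166),bat=(188,122,224,158),bowl=(258,116,302,158),jar=(356,138,390,168)).items(): print(n,(d[y0:y1,x0:x1]>60).sum())
E
```

```text
[0, 4, 16, 26, 25, 42, 50, 58, 53, 63, 73, 76, 74, 79, 82, 75, 74, 78, 75, 82, 85, 76, 77, 80]
[0, 0, 1, 1, 1, 1, 1, 1, 1, 1, 1, 1, 1, 1, 1, 1, 1, 1, 1, 1, 1, 1, 1, 1]
cup 3
bat 0
bowl 0
jar 0
```

View pics/s18z.png

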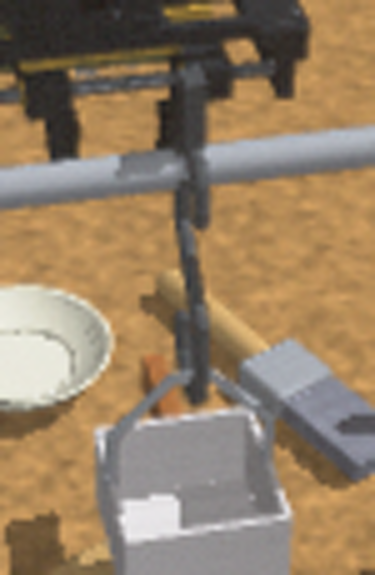

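View pics/t18z.png

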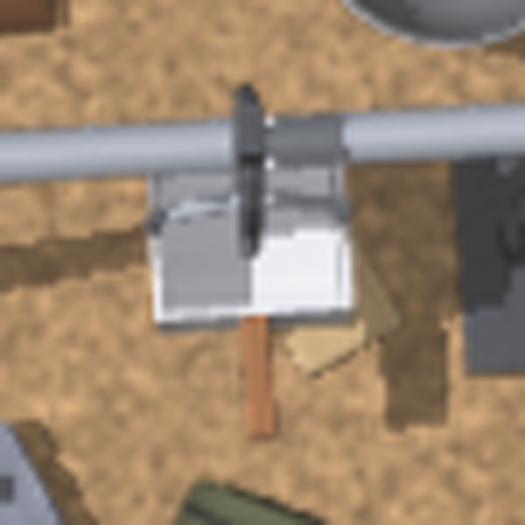

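```bash
python3 -c "
from plant import job;print(job.finish_job())"
```

```text
the job is handed in; nothing more can be done
None
```

The S-hook hangs in the stand bar's groove and the caddy hangs upright from its lower curl. I handed the job in at about 30 s of the 72 s allowed. It reports no verdict, so the result rests on my own checks.

**What I did**
- I took the hook off the rest and lowered it onto the bar about 10 mm to the +y side of the groove. I then slid it along with roughly 6 N of contact until it reached the groove.
- The wrist force fell to the hook's own weight there. Lowered further, the hook seated 3.6 mm below its riding height (3.5 mm expected), and I let go.
- I picked up the caddy by its grip, passed the bail over the curl's tip and lowered it until the hook carried the weight, with about 4 N of contact. I eased the grip off, opened, and backed straight out.

**Last checks**
- **Rest:** Pictures over the last 1.2 s showed no motion.
- **Hook and caddy:** The hook was in the groove and the caddy hung level from it, clear of the table and the gripper.
- **Forces:** Peak wrist readings at contact stayed well under 25 N.
- **Bystanders:** Cup, bowl, jar and bat were unchanged from the start pictures. I did not measure the dish, brush and rib; they looked undisturbed.

**Disagreements**
- The top and scene cameras differed by about 2–4 mm in y, so I settled the groove's position by feel.
- After release the hook hung tilted by about 0.1 rad, probably from friction on the bar. I allowed for this when placing the bail. The tilt moves the hook's origin only about 1 mm sideways.

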